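# Put the batch of L-brackets away in the pull-out tray

## Task

Put this batch of L-brackets away: pull the tray under the bench riser right out, take the roll of yellow tape out of it and put it in the blue bin, and stack all the brackets lying on the bench in one pile in the tray, plates flat and heels up, each turned end for end on the one below so that their heels lie at opposite ends and the pile stays level. Then push the tray home until its spring catch snaps in, with the pile still standing, and leave the mug and the bottle where they are.

Things in the scene. Friction and masses are not known exactly. Their poses are not given: they have to be found in the camera images.
- tray (a joint): Tray position, m: 0 = fully home in its spring catch, 0.17 = drawn out to its stop, towards the robot. Drags with about 2 N, stays where left. Catch: a sprung roller on the left cheek rides over a steel strike on the tray's side. Pushing home, about 10 N of resistance builds from 0.016 to 0.007; past 0.007 the spring snaps it to 0 and holds it; short of that it springs back out.
- tray_floor (a point): Centre of the tray's inner floor, on top of it, about 19 mm above the bench. The open grey tray is 160 x 160 mm inside, with a 13 mm rim on three sides and a black front 25 mm above the floor. x points along the slide, away from the robot, in under the shelf; z up. Moves with the tray.
- tray_knob (a point): On the axis of the tray's steel pull knob, a round bar 18 mm thick and 50 mm long that sticks out level from the black front towards the robot (-x of the tray) and ends in a 24 mm head 6 mm long. This point is 26 mm from the front, about 32 mm above the bench. Can be pinched from above, fingers closing across the slide, to pull or push the tray. Moves with the tray.
- riser: Fixed plywood bench riser over the tray; origin on the bench, at the front of its cheeks, midway; x away from the robot along the slide. Shelf 118 to 134 mm above the bench, 270 mm wide, from x = 35 to 245 mm, with stock on it up to 200 mm. Two cheeks, 216 mm apart inside, start at x = 0. The tray runs on a 6 mm base board 200 mm wide that reaches to x = -200 mm.
- tape_mid (a point): Centre of a roll of yellow tape lying flat in the tray at the start: outside 60 mm, hole 38 mm, 20 mm high, 60 g. This point is half-way up, on its axis; z is the axis.
- bin_in (a point): Centre of the inner floor of the open blue bin for odds and ends, fixed on the bench: 170 x 170 mm outside, walls 5 mm thick and 50 mm high. This point is 5 mm above the bench.
- bracket1_mid (a point): L-bracket 1 (may be absent): bare aluminium, 100 g; plate 70 mm long (x), 45 mm wide (y), 10 mm thick, with an upright heel across its -x end, 12 mm long, 45 wide, 20 mm high in all, so it rises one plate thickness above the plate. Lies plate down, heel up (z up). This point: plate centre, 5 mm above the underside; the centre of mass is 4 mm from it towards the heel.
- bracket1_heel (a point): Middle of the heel of bracket 1: on its long axis, 29 mm from the plate centre towards -x, 10 mm above the underside.
- bracket2_mid (a point): L-bracket 2 (may be absent): same as bracket 1; this point is the centre of its plate, 5 mm above the underside.
- bracket2_heel (a point): Middle of the heel of bracket 2: on its long axis, 29 mm from the plate centre towards -x, 10 mm above the underside.
- bracket3_mid (a point): L-bracket 3 (may be absent): same as bracket 1; this point is the centre of its plate, 5 mm above the underside.
- bracket3_heel (a point): Middle of the heel of bracket 3: on its long axis, 29 mm from the plate centre towards -x, 10 mm above the underside.
- bracket4_mid (a point): L-bracket 4 (may be absent): same as bracket 1; this point is the centre of its plate, 5 mm above the underside.
- bracket4_heel (a point): Middle of the heel of bracket 4: on its long axis, 29 mm from the plate centre towards -x, 10 mm above the underside.
- bracket5_mid (a point): L-bracket 5 (may be absent): same as bracket 1; this point is the centre of its plate, 5 mm above the underside.
- bracket5_heel (a point): Middle of the heel of bracket 5: on its long axis, 29 mm from the plate centre towards -x, 10 mm above the underside.
- bracket6_mid (a point): L-bracket 6 (may be absent): same as bracket 1; this point is the centre of its plate, 5 mm above the underside.
- bracket6_heel (a point): Middle of the heel of bracket 6: on its long axis, 29 mm from the plate centre towards -x, 10 mm above the underside.
- mug: White mug, 76 mm wide, 80 mm high, standing on the bench; origin at the centre of its underside. Not part of the job.
- glue: White bottle with orange cap, 36 mm wide, 80 mm high, standing on the bench; origin at the centre of its underside. Not part of the job.

How it is judged:
By the outcome, as a careful person would: the job done as asked, in the order asked, and still so for the second after the job is handed in, with the robot touching nothing.
Of bracket1, bracket2, bracket3, bracket4, bracket5, bracket6 only 4 to 6 are there at a start; the rules pass over those that are not, and their reading is None.
At some moment in a run one of tape, bracket1, bracket2, bracket3, bracket4, bracket5, bracket6 may be knocked a few centimetres aside while the robot is not near it.
Once in a run the grip may slacken for a moment while it holds something.
It also fails if it takes over 210 s, if anything falls off the work surface, if the arm or the gripper's body presses on something with over 40 N, if the wrist force passes 120 N, or if a joint passes its speed limit or range.

## Robot

A 6-joint arm with a two-finger parallel gripper is mounted at the origin on the work surface. World frame = base frame: x ahead of the robot, y to its left, z up, the work surface at z = 0. Lengths are in m, angles in rad, forces in N, time in s.
With the tool pointing down it reaches from about 0.4 to 0.825 m from the base axis. Payload 7 kg.
Tool frame: the origin (TCP) lies on the centre line of the jaws, within the pads' length; the fingertips stand 11 mm ahead of it and the grasp point (between the pads) lies 8 mm behind it; z points along the fingers, y is the direction in which the jaws open and shut (so a half turn about z gives the same grasp; the last joint's range is limited). The gripper opens to 88 mm and grips with 3 to 60 N. Pads are 19 mm wide; open, the fingers measure 130 mm over their backs; the gripper's body (78 mm by 193 mm) begins 47 mm behind the grasp point.
Start: joints at [1.561, 0.359, 0.012, 0, -1.224, -0.288], TCP at [0.198, 0.645, 0.238] pointing down, gripper open.
Joint ranges: [-3.07, 3.07], [-1.43, 2.12], [-1.02, 1.25], [-3.03, 1.67], [-3.05, -0], [-3.03, 3.03]. Speed limits (rad/s): [2.39, 2.39, 3.01, 3.14, 3.14, 3.14].

## Interface

Orientations are given as [roll, pitch, yaw] about the fixed x, y, z axes, in that order (R = Rz(yaw) Ry(pitch) Rx(roll)).
In Python, from station import * gives the robot as it stands.
- The arm moves only by the tool play_rows, never from a script. Its argument "targets" is a list of rows, each a list of 7 numbers: the turn, a rotation vector about the world's x, y, z in rad, then the shift along the world's x, y, z in m, then the opening, from 0 (shut) to 1 (fully open). A call has 1 to 12 rows; each row shifts and turns the pose as measured when the row begins; what a row does not reach is not made up. A row lasts 1/8 s, in which the tool goes at most 62.5 mm and 10.7 degrees, less where a joint would pass 70% of its speed; a pose out of reach is approached as far as the arm can. A call is refused whole if a number of a shift passes 0.0625 or a number of a turn 0.188, either way. A call with a gripper value outside its range is refused whole. The fingers move at their own pace and stop on an object; "grip_force" is the grip in N (left out, the last holds). Time passes only in rows, so rows that do not move let the fingers close. It gives the time, the measured TCP pose, the force and the opening at its end, in the units of the state.
- get_state(): the state, without advancing time (a new reading comes with each control period).
- grab_frame(name): name is "scene" or "top" or "wrist"; returns (picture, depth): 480x640x3 uint8, blue, green, red; 480x640 float32, m along the optical axis (not along the pixel's ray), 0 where there is no reading.
- camera_params(name): a dict with "camera_matrix" (3x3 intrinsics, pixels), "extrinsics" (4x4, takes a point from world to camera coordinates); the wrist camera has in their place "hand_eye" (4x4, takes a point from camera to tool coordinates, whose origin is the TCP and whose axes are the flange's). Camera axes: x right, y up, looking along -z (the intrinsics and any distortion apply to the point x, -y, -z); pixel columns grow to the right and rows downward; lengths in m; the calibration is good to about 2 mm. A picture is of the moment at which its call begins: read the wrist's pose just before it. camera_params takes no time and is no camera call.
- job_done(): hands the job in, once; it reports no verdict.
The state is a dict: "t": time; "q": joint angles; "qd": joint speeds; "joint_efforts": joint torques, N m; "eef_pos": TCP position; "ee_rot": TCP orientation; "force": force on the tool from outside, world axes, zero at the start; "moment": the same for the moment, N m; "width": finger opening in m.
Only numpy, scipy, OpenCV 4.12 (cv2) and the standard library are available. Lean on these libraries where they do the work, as an engineer would, in place of code of your own. Each camera call takes 0.05 s, during which the arm holds its last target.

## Working session

There is one attempt and no reset: what is moved stays moved. The work goes in short steps, Python scripts to look and compute and a tool call to move; the robot and the scene stay as the last step left them, time stands still between calls to the robot, and variables do not carry over. Pictures are saved under pics/ and viewed, and the job is handed in when it is done.

Besides the shell and the picture viewer there is one more tool, called by a JSON object that holds its "name" and its "arguments". play_rows: Moves the arm, as the interface text tells. Its arguments: {"type":"object","properties":{"targets":{"type":"array","items":{"type":"array","items":{"type":"number"}}},"grip_force":{"type":"number"}},"required":["targets"]}

```bash
ls; mkdir -p pics; python3 - <<'E'
from station import *
import cv2,json
s=get_state();print(s)
for n in("scene","top","wrist"):
    p,d=grab_frame(n);cv2.imwrite(f"pics/{n}0.png",p)
    c=camera_params(n);print(n,c, d.min(),d.max())
E
```

```text
pics
{'t': 0.0, 'q': array([ 1.56107356e+00,  3.59376333e-01,  1.10762128e-02, -3.44731584e-04,
       -1.22411763e+00, -2.88099734e-01]), 'qd': array([-4.19370654e-05,  9.16269600e-04, -2.28524028e-04,  9.99540406e-04,
        2.36412178e-04,  1.88162836e-03]), 'joint_efforts': array([ 3.20988611e-04, -5.82713485e+01,  2.93054563e+01,  6.99708447e+00,
        6.95720402e-03, -1.49336333e-04]), 'eef_pos': array([0.19795976, 0.64482788, 0.23663804]), 'ee_rot': array([ 3.13994597e+00, -1.50024831e-04, -2.97939774e-01]), 'force': array([ 0.8054017 , -0.28448356,  0.86938246]), 'moment': array([0.01703429, 0.00829601, 0.02387014]), 'width': 0.08798754605858708}
scene {'camera_matrix': array([[494.41145624,   0.        , 321.02628572],
       [  0.        , 494.41145624, 244.69865937],
       [  0.        ,   0.        ,   1.        ]]), 'extrinsics': array([[ 0.85888074,  0.51196419, -0.01471548, -0.50516047],
       [-0.41222267,  0.70803319,  0.57337725,  0.19772771],
       [ 0.30396767, -0.48639662,  0.81915931, -1.31469273],
       [ 0.        ,  0.        ,  0.        ,  1.        
[... 316 characters left out ...]
, -0.56935427],
       [-0.07090548,  0.00338266,  0.9974773 , -1.1530969 ],
       [ 0.        ,  0.        ,  0.        ,  1.        ]])} 0.0 2.0338333
wrist {'camera_matrix': array([[390.06927886,   0.        , 323.81579003],
       [  0.        , 390.06927886, 233.51639006],
       [  0.        ,   0.        ,   1.        ]]), 'hand_eye': array([[-1.38089121e-03,  9.56045692e-01,  2.93214474e-01,
         7.91326445e-02],
       [ 9.99998688e-01,  1.56849291e-03, -4.04691789e-04,
         5.43999617e-04],
       [-8.46808665e-04,  2.93213530e-01, -9.56046604e-01,
        -1.47890437e-01],
       [ 0.00000000e+00,  0.00000000e+00,  0.00000000e+00,
         1.00000000e+00]])} 0.0 1.3896112
```

View pics/top0.png

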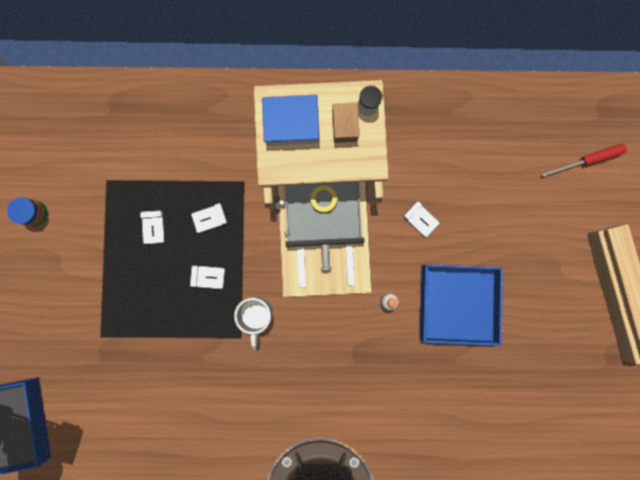

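View pics/scene0.png

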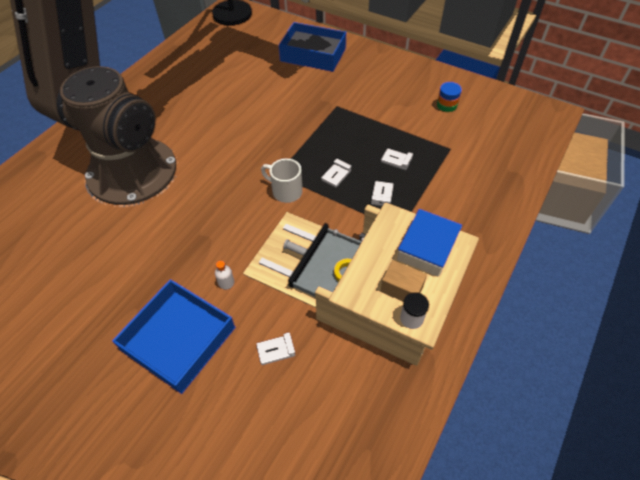

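View pics/wrist0.png

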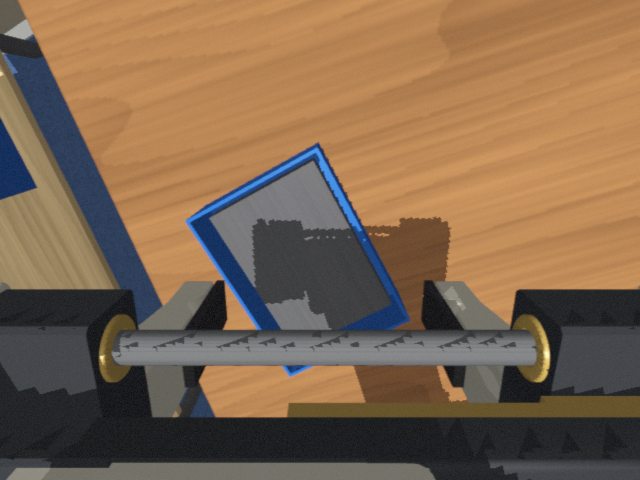

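```bash
cat > h.py <<'E'
from station import *
import numpy as np,cv2
from scipy.spatial.transform import Rotation as Ro
def c2w(n,st=None):
    c=camera_params(n)
    if n!="wrist": return c["camera_matrix"],np.linalg.inv(c["extrinsics"])
    T=np.eye(4);T[:3,:3]=Ro.from_euler("xyz",st["ee_rot"]).as_matrix();T[:3,3]=st["eef_pos"]
    return c["camera_matrix"],T@c["hand_eye"]
def cloud(n):
    st=get_state();K,M=c2w(n,st);p,d=grab_frame(n)
    v,u=np.mgrid[:480,:640]
    X=np.stack([(u-K[0,2])/K[0,0]*d,-(v-K[1,2])/K[1,1]*d,-d,np.ones_like(d)],-1)@M.T
    X=X[...,:3];X[d==0]=np.nan
    return p,X,st
def brackets(p,X,zlo=-.01,zhi=.04,sat=45,val=150):
    """bright, unsaturated blobs -> list (center,yaw,size,px)"""
    h=cv2.cvtColor(p,cv2.COLOR_BGR2HSV)
    m=((h[...,1]<sat)&(h[...,2]>val)&(X[...,2]>zlo)&(X[...,2]<zhi)).astype(np.uint8)
    m=cv2.morphologyEx(m,cv2.MORPH_CLOSE,np.ones((5,5)))
    n,L,S,C=cv2.connectedComponentsWithStats(m)
    out=[]
    for i in range(1,n):
        if S[i,4]<60: continue
        P=X[L==i];P=P[np.isfinite(P[:,0])]
        r=cv2.minAreaRect((P[:,:2]*1000).astype(np.float32))
        out.append((C[i].round(),S[i,4],np.round(r[0],1),np.round(r[1],1),round(r[2],1),np.round(np.percentile(P[:,2],[5,50,95])*1000,1)))
    return out
E
python3 - <<'E'
from h import *
p,X,s=cloud("top")
for b in brackets(p,X): print(*b)
np.set_printoptions(precision=4,suppress=True)
for n,(u,v) in dict(knobhead=(326,268),knobstart=(325,247),frontL=(288,243),frontR=(362,240),shelfL=(260,182),shelfR=(386,178),tape=(324,199),bin=(461,305),boardL=(284,295),boardR=(370,292),mug=(254,317),glue=(390,302),bl=(425,343),br=(499,343),tl=(425,268),tr=(499,268),cheekL=(268,206),cheekR=(379,200)).items(): print(n,X[v,u])
cv2.imwrite("pics/topz.png",cv2.resize(p[150:350,90:510],None,fx=1.9,fy=1.9,interpolation=cv2.INTER_CUBIC))
E
```

```text
[323. 221.] 2394 [607.2  -1.4] [ 83.4 170.3] 3.1 [15.7 19.6 27.4]
[421. 219.] 645 [ 612.8 -230. ] [72.8 51.6] 46.3 [ 3.8 10.9 21.3]
[208. 218.] 625 [611.6 259.5] [48.7 73.5] 19.6 [ 6.6 10.9 21. ]
[152. 227.] 665 [590.2 389.6] [74.8 53.8] 5.1 [ 3.9 10.8 21.6]
[325. 256.] 104 [523.9  -7.3] [12.  46.4] 86.9 [36.9 40.1 44.1]
[350. 265.] 283 [505.7 -64.8] [86.4 16.9] 3.7 [ 5.  14.1 17.9]
[301. 268.] 292 [498.9  46.2] [88.3 17.1] 3.5 [ 5.3 13.7 18.3]
[207. 277.] 685 [476.4 260.5] [76.5 47.6] 85.4 [ 3.1 11.  22. ]
[255. 315.] 644 [393.8 151.2] [80.3 59.9] 46.3 [ 1.7  5.8 78.5]
[286. 462.] 77 [73.  73.7] [19.1 20.1] 26.4 [12.8 16.7 20.5]
[354. 462.] 80 [ 72.7 -74.6] [20.9 20.5] 62.6 [13.1 16.9 19.6]
knobhead [ 0.4981 -0.0096  0.0458]
knobstart [ 0.5444 -0.0072  0.0444]
frontL [0.5524 0.0746 0.0464]
frontR [ 0.5605 -0.0889  0.0448]
shelfL [0.6724 0.1299 0.1339]
shelfR [ 0.683  -0.1292  0.1337]
tape [ 0.6542 -0.0048  0.0236]
bin [ 0.4173 -0.3173  0.0072]
boardL [0.4366 0.084  0.0062]
boardR [ 0.4448 -0.1113  0.0043]
mug [0.3864 0.1515 0.004 ]
glue [ 0.4268 -0.1447  0.0825]
bl [ 0.3308 -0.2363  0.0013]
br [ 0.3381 -0.3873  0.0477]
tl [ 0.4998 -0.227   0.0488]
tr [ 0.5011 -0.3888  0.0514]
cheekL [0.6317 0.1183 0.0658]
cheekR [ 0.6456 -0.1225  0.0754]
```

View pics/topz.png

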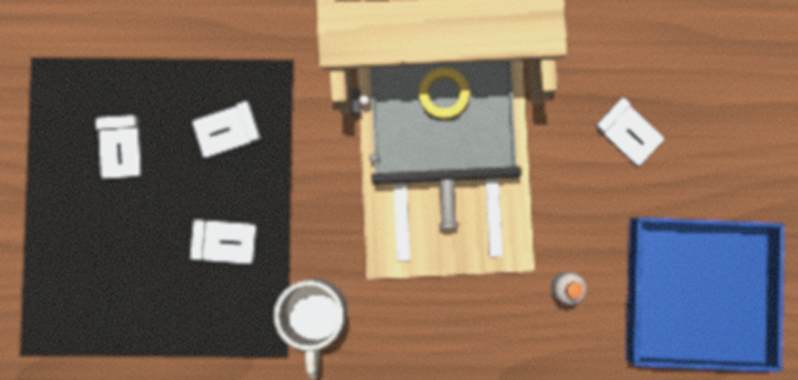

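{"name": "play_rows", "arguments": {"targets": [[0,0,-0.186,0.027,-0.054,0,0.8],[0,0,-0.186,0.027,-0.054,0,0.8],[0,0,-0.186,0.027,-0.054,0,0.8],[0,0,-0.186,0.027,-0.054,0,0.8],[0,0,-0.186,0.027,-0.054,0,0.8],[0,0,-0.186,0.027,-0.054,0,0.8],[0,0,-0.186,0.027,-0.054,0,0.8],[0,0,-0.186,0.027,-0.054,0,0.8],[0,0,-0.186,0.027,-0.054,0,0.8],[0,0,-0.186,0.027,-0.054,0,0.8],[0,0,-0.186,0.027,-0.054,0,0.8],[0,0,-0.186,0.027,-0.054,0,0.8]]}}

```text
t: 1.7
eef_pos: [0.5263, -0.0216, 0.2362]
ee_rot: [3.141, 0.003, -2.552]
force: [1.0, 1.2, 0.1]
width: 0.0703
```

{"name": "play_rows", "arguments": {"targets": [[0,0,-0.18,0,0.006,-0.03,0.6],[0,0,-0.18,0,0.006,-0.03,0.6],[0,0,-0.18,0,0.003,-0.02,0.6],[0,0,0,0,0,0,0.6]]}}

```text
t: 2.2
eef_pos: [0.5274, -0.0126, 0.1536]
ee_rot: [-3.141, 0.003, -3.113]
force: [-0.1, -0.5, 1.1]
width: 0.0528
```

```bash
python3 - <<'E'
from h import *
np.set_printoptions(precision=4,suppress=True)
p,X,s=cloud("wrist");print(s['q'],s['eef_pos'],s['ee_rot'],s['width'])
np.savez("w1.npz",X=X);cv2.imwrite("pics/w1.png",p)
p,X,s=cloud("top");cv2.imwrite("pics/t1.png",p)
E
```

```text
[ 0.3496  0.1887 -0.4315  0.0023 -0.9484 -1.8934] [ 0.5274 -0.0126  0.1536] [-3.1405  0.0027 -3.1133] 0.0527777878620379
```

View pics/w1.png

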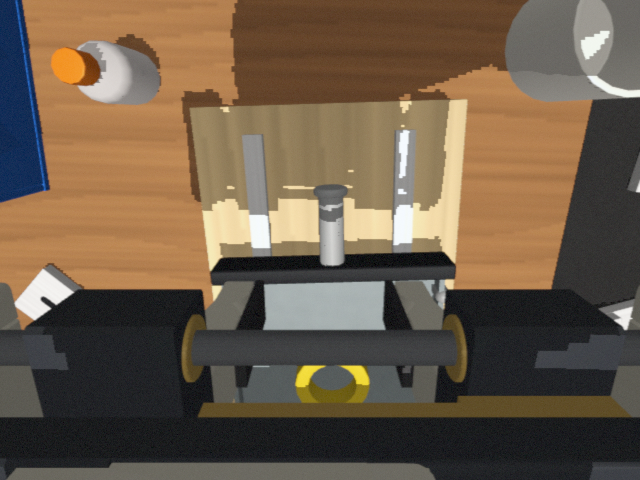

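View pics/t1.png

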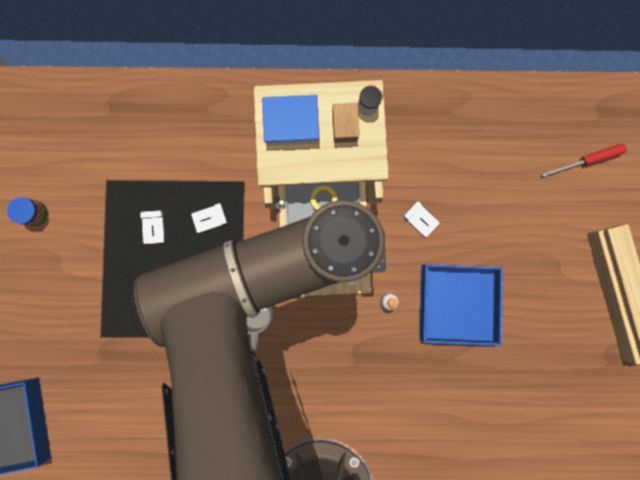

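```bash
python3 - <<'E'
from h import *
np.set_printoptions(precision=4,suppress=True)
X=np.load("w1.npz")["X"]
for v in (188,200,215,230,245,258):
    r=X[v,312:355]; k=r[r[:,2]>.025]; print(v,len(k),k.min(0),k.max(0),k.mean(0))
# front edges
for v in (262,270):
    r=X[v,205:465]; k=r[(r[:,2]>.038)]; print(k[0],k[-1], np.polyfit(k[:,1],k[:,0],1))
for u0,u1 in ((190,215),(440,470)):
    for v in (120,200): 
        r=X[v,u0:u1]; print(r[:,2].round(3)[::3], r[:,1][::3])
m=X[300:330,290:370].reshape(-1,3);print(np.nanmedian(m,0))
E
```

```text
188 32 [ 0.495 -0.021  0.035] [0.4966 0.001  0.0413] [ 0.4956 -0.0101  0.0387]
200 25 [ 0.5032 -0.0181  0.0359] [ 0.5047 -0.0014  0.0421] [ 0.5037 -0.0098  0.0397]
215 26 [ 0.5136 -0.0179  0.0333] [ 0.516  -0.0001  0.0422] [ 0.5144 -0.0091  0.0394]
230 25 [ 0.5242 -0.0169  0.0342] [0.5267 0.0003 0.0426] [ 0.5251 -0.0084  0.0397]
245 25 [ 0.5354 -0.0166  0.0341] [0.5383 0.0007 0.042 ] [ 0.5362 -0.0081  0.0396]
258 38 [ 0.5449 -0.021   0.0251] [0.5518 0.0099 0.0425] [ 0.5478 -0.0043  0.0347]
[ 0.5489 -0.0134  0.0404] [0.5466 0.079  0.0399] [-0.0213  0.5486]
[ 0.5565 -0.0934  0.0425] [0.5509 0.0803 0.0444] [-0.0318  0.5531]
[-0.001  0.007  0.007  0.006  0.009  0.006  0.006  0.006  0.006] [-0.115  -0.1102 -0.1081 -0.1062 -0.1033 -0.102  -0.0998 -0.0974 -0.0953]
[0.001 0.002 0.001 0.001 0.008 0.008 0.007 0.006 0.007] [-0.119  -0.1163 -0.1143 -0.1117 -0.1075 -0.1051 -0.1029 -0.101  -0.0984]
[0.005 0.007 0.008 0.007 0.007 0.007 0.007 0.005 0.006 0.001] [0.0692 0.0708 0.0726 0.0752 0.0772 0.0795 0.0817 0.0844 0.0862 0.0902]
[ 0.006  0.008  0.006    nan  0.007  0.006  0.007  0.002 -0.001  0.   ] [0.0757 0.0774 0.0803    nan 0.0847 0.0873 0.0892 0.0934 0.0966 0.0986]
[ 0.6022 -0.0069  0.0197]
```

{"name": "play_rows", "arguments": {"targets": [[0,0,0.012,-0.004,0.004,-0.04,0.5],[0,0,0,0,0,-0.045,0.5],[0,0,0,0,0,-0.03,0.5],[0,0,0,0,0,-0.015,0.5],[0,0,0,0,0,0,0],[0,0,0,0,0,0,0],[0,0,0,0,0,0,0],[0,0,0,0,0,0,0]], "grip_force": 25}}

```text
t: 3.3
eef_pos: [0.531, -0.0072, 0.0318]
ee_rot: [3.14, 0.021, -3.073]
force: [1.4, -7.8, -13.2]
width: 0.0171
```

```bash
python3 - <<'E'
from h import *
np.set_printoptions(precision=4,suppress=True)
p,X,s=cloud("scene");print(s);cv2.imwrite("pics/s2.png",p)
p,X,s=cloud("wrist");cv2.imwrite("pics/w2.png",p)
E
```

```text
{'t': 3.3, 'q': array([ 0.3596,  0.3439, -0.5709,  0.0083, -0.6353, -1.8683]), 'qd': array([-0.0011, -0.0052, -0.0002, -0.0062, -0.0043,  0.0039]), 'joint_efforts': array([  4.0159, -52.9778,  23.1502,   4.5754,   0.2711,   0.0411]), 'eef_pos': array([ 0.531 , -0.0072,  0.0318]), 'ee_rot': array([ 3.1404,  0.0213, -3.0728]), 'force': array([  1.3867,  -7.7858, -13.1685]), 'moment': array([-2.5602, -0.7289, -0.1242]), 'width': 0.01707113910333379}
```

View pics/s2.png

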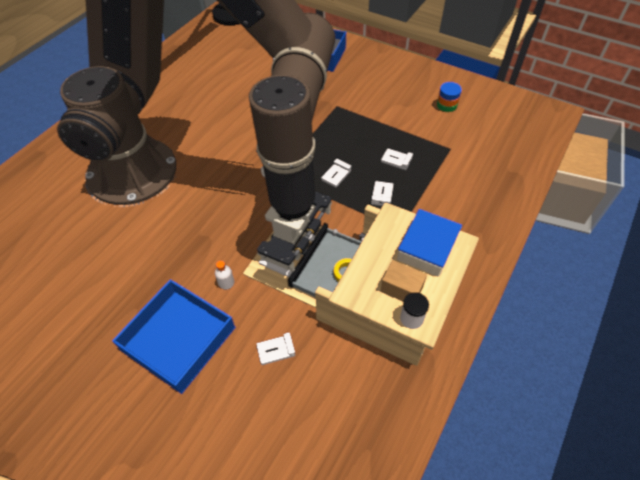

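View pics/w2.png

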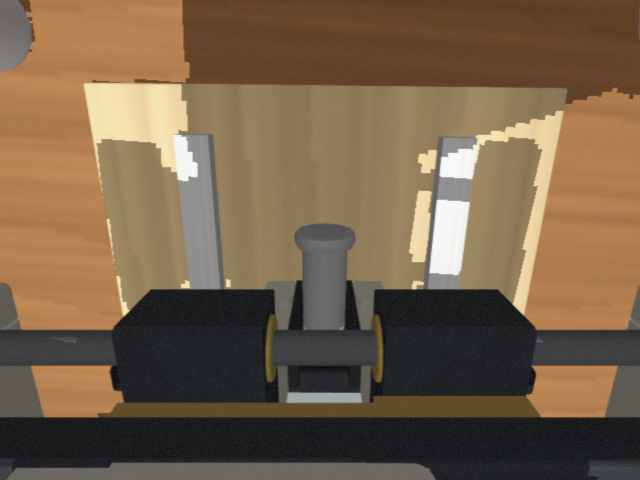

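{"name": "play_rows", "arguments": {"targets": [[0,0,0,-0.012,-0.0005,-0.003,0],[0,0,0,-0.015,-0.0007,-0.002,0],[0,0,0,-0.015,-0.0007,0,0],[0,0,0,-0.015,-0.0007,0,0]]}}

```text
t: 3.9
eef_pos: [0.4785, -0.0104, 0.0318]
ee_rot: [3.14, 0.033, -3.071]
force: [1.1, -0.6, -10.2]
width: 0.0172
```

{"name": "play_rows", "arguments": {"targets": [[0,-0.01,0,-0.015,-0.0009,0,0],[0,-0.01,0,-0.012,-0.0006,0,0],[0,0,0,-0.01,-0.0006,0,0],[0,0,0,-0.01,-0.0006,0,0]]}}

```text
t: 4.4
eef_pos: [0.4338, -0.0123, 0.0334]
ee_rot: [3.141, 0.063, -3.066]
force: [34.5, -31.5, -21.2]
width: 0.0173
```

{"name": "play_rows", "arguments": {"targets": [[0,0,0,0.001,0,0,0.5],[0,0.03,0,0,0,0,0.5],[0,0.03,0,0,0,0,0.5],[0,0,0,0,0,0.06,0.5],[0,0,0,0,0,0.06,0.5],[0,0,0,0,0,0.06,0.6]]}}

```text
t: 5.15
eef_pos: [0.4335, -0.0122, 0.2172]
ee_rot: [3.139, -0.005, -3.062]
force: [1.3, 1.1, 1.2]
width: 0.0489
```

```bash
python3 - <<'E'
from h import *
np.set_printoptions(precision=4,suppress=True)
p,X,s=cloud("wrist");print(s['eef_pos'],s['ee_rot'],s['force']);np.savez("w3.npz",X=X);cv2.imwrite("pics/w3.png",p)
E
```

```text
[ 0.4335 -0.0122  0.2172] [ 3.1385 -0.0051 -3.0619] [1.3411 1.1468 1.1875]
```

View pics/w3.png

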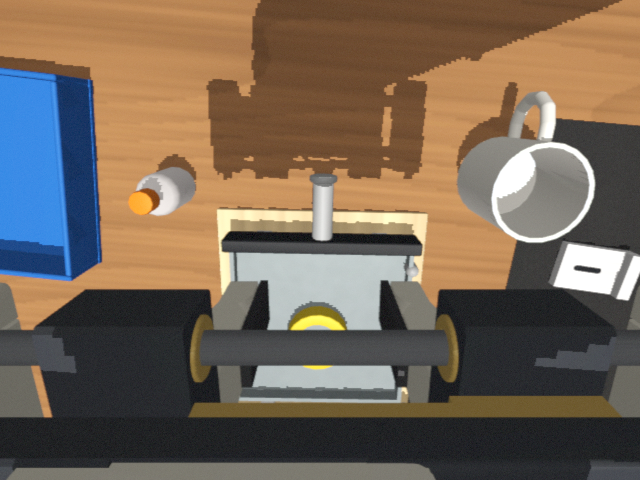

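{"name": "play_rows", "arguments": {"targets": [[0,0,0,0.05,0,0.02,0.8],[0,0,0,0.05,0,0.02,0.8],[0,0,0,0.02,0,0,0.8],[0,0,0,0,0,0,0.8]]}}

```text
t: 5.7
eef_pos: [0.5609, -0.0109, 0.2731]
ee_rot: [3.135, 0.017, -3.057]
force: [-0.0, 0.1, -0.9]
width: 0.0699
```

```bash
python3 - <<'E'
from h import *
np.set_printoptions(precision=4,suppress=True)
p,X,s=cloud("wrist");print(s['eef_pos'],s['ee_rot'],s['force']);np.savez("w4.npz",X=X,p=p);cv2.imwrite("pics/w4.png",p)
h=cv2.cvtColor(p,cv2.COLOR_BGR2HSV)
m=(h[...,0]>20)&(h[...,0]<34)&(h[...,1]>180)&(X[...,2]>.03)&(X[...,2]<.05)
v,u=np.where(m);print(len(v),u.min(),u.max(),v.min(),v.max())
P=X[m];r=cv2.minEnclosingCircle((P[:,:2]*1000).astype(np.float32));print(r,np.median(P[:,2]))
E
```

```text
[ 0.5609 -0.0109  0.2731] [ 3.1351  0.017  -3.0568] [-0.0049  0.127  -0.8977]
291 298 415 96 213
((519.6506958007812, 22.11426544189453), 71.56118774414062) 0.038153269056998174
```

View pics/w4.png

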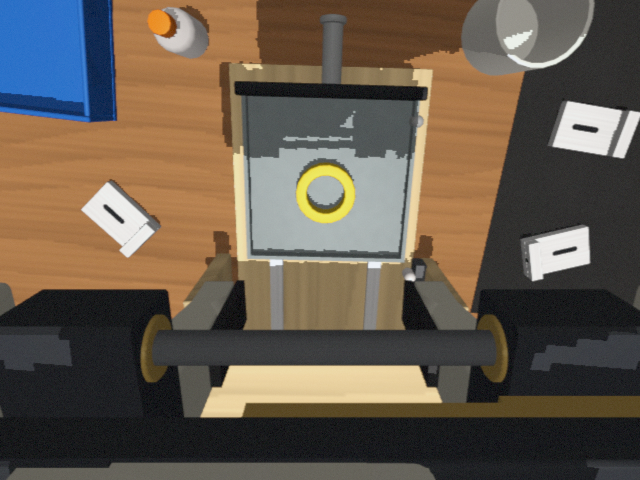

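```bash
python3 - <<'E'
from h import *
np.set_printoptions(precision=4,suppress=True)
D=np.load("w4.npz");X=D["X"];p=D["p"];s=get_state()
h=cv2.cvtColor(p,cv2.COLOR_BGR2HSV)
m=(h[...,0]>20)&(h[...,0]<34)&(h[...,1]>170)&(X[...,2]>.025)&(X[...,2]<.05);m[:,:285]=0;m[:,360:]=0
P=X[m];r=cv2.minEnclosingCircle((P[:,:2]*1000).astype(np.float32));print("tape",r,np.median(P[:,2]))
K,M=c2w("wrist",s)
def px(u,v,z):
    d=M[:3,:3]@np.array([(u-K[0,2])/K[0,0],-(v-K[1,2])/K[1,1],-1]);o=M[:3,3];return (o+d*(z-o[2])/d[2]).round(4)
for n,a in dict(fl=(236,83,.044),fr=(427,87,.044),bl=(249,256,.032),br=(404,256,.032),l2=(244,110,.032),r2=(416,110,.032),il=(251,250,.02),ir=(400,250,.02),knobhead=(334,16,.032),knobbase=(331,85,.032)).items(): print(n,px(*a))
for b in brackets(p,X): print(*b)
E
```

```text
tape ((525.1085205078125, -12.12494945526123), 56.112457275390625) 0.038077081579415334
fl [ 0.4643 -0.0975  0.044 ]
fr [0.4532 0.0744 0.044 ]
bl [ 0.6351 -0.0838  0.032 ]
br [0.6217 0.0808 0.032 ]
l2 [ 0.4871 -0.0922  0.032 ]
r2 [0.4735 0.0703 0.032 ]
il [ 0.6327 -0.0838  0.02  ]
ir [0.6195 0.0785 0.02  ]
knobhead [ 0.401  -0.0145  0.032 ]
knobbase [ 0.4582 -0.0121  0.032 ]
[518.  31.] 1223 [393.7 160.9] [42.7 40.1] 67.7 [4.2 5.6 7. ]
[419. 119.] 80 [481.5  74.2] [ 7.6 31.1] 89.0 [31.4 33.8 36.1]
[587. 128.] 2485 [477.  251.3] [59.8 44.9] 85.8 [ 9.2 10.6 11.9]
[627. 134.] 583 [480.3 294.2] [30.1 44.6] 84.9 [ 2.  20.4 21.8]
[348. 123.] 79 [490.2   6. ] [11.4 11.9] 6.2 [18.7 19.9 21.1]
[316. 138.] 210 [508.7 -21.3] [ 4.1 68. ] 4.7 [18.2 19.7 21. ]
[328. 206.] 13677 [584.4  -1.9] [135.5 174.6] 3.3 [18.4 19.8 32.6]
[325. 190.] 778 [560.4  -9.1] [32.1 32.5] 50.8 [18.5 19.7 21. ]
[119. 219.] 2611 [ 615.9 -231.8] [70.  55.8] 46.6 [ 9.6 11.1 21.2]
[559. 252.] 2232 [615.7 262. ] [57.3 77.5] 19.4 [ 9.1 10.6 21. ]
[410. 277.] 63 [644.5  90.9] [11.5  7.7] 85.0 [32.4 34.6 36.9]
```

```bash
python3 - <<'E'
from h import *
np.set_printoptions(precision=4,suppress=True)
D=np.load("w4.npz");X=D["X"];p=D["p"]
h=cv2.cvtColor(p,cv2.COLOR_BGR2HSV)
m=(h[...,0]>20)&(h[...,0]<34)&(h[...,1]>170)&(X[...,2]>.034)&(X[...,2]<.042);m[:,:285]=0;m[:,365:]=0;m[:150]=0;m[230:]=0
P=X[m];r=cv2.minEnclosingCircle((P[:,:2]*1000).astype(np.float32));print("tape",r,P.mean(0),len(P))
E
```

```text
tape ((559.0775146484375, -8.90678596496582), 28.782175064086914) [ 0.5543 -0.0094  0.0385] 300
```

{"name": "play_rows", "arguments": {"targets": [[0,0.01,-0.03,-0.001,0.002,-0.05,1],[0,0,0,0,0,-0.05,1],[0,0,0,0,0,-0.05,1],[0,0,0,0,0,-0.03,1],[0,0,0,0,0,0,1]]}}

```text
t: 6.38
eef_pos: [0.5544, -0.0086, 0.0922]
ee_rot: [3.133, 0.011, -3.085]
force: [0.8, 0.3, 0.8]
width: 0.0875
```

{"name": "play_rows", "arguments": {"targets": [[0,0.01,0,0.005,0,-0.03,1],[0,0,0,0,0,-0.02,1],[0,0,0,0,0,-0.008,1],[0,0,0,0,0,0,1],[0,0,0,0,0,0,0],[0,0,0,0,0,0,0],[0,0,0,0,0,0,0],[0,0,0,0,0,0,0]], "grip_force": 15}}

```text
t: 7.38
eef_pos: [0.5635, -0.0067, 0.0435]
ee_rot: [3.13, 0.015, -3.082]
force: [0.5, -1.1, 0.1]
width: 0.0587
```

{"name": "play_rows", "arguments": {"targets": [[0,0,0,0,0,0,1],[0,0,0,0,0,0,1],[0,0.01,0,-0.004,0,-0.009,1],[0,0,0,0,0,0,1],[0,0,0,0,0,0,0],[0,0,0,0,0,0,0],[0,0,0,0,0,0,0],[0,0,0,0,0,0,0]]}}

```text
t: 8.38
eef_pos: [0.559, -0.0069, 0.0335]
ee_rot: [3.13, 0.003, -3.082]
force: [0.0, -0.4, -1.6]
width: 0.0589
```

{"name": "play_rows", "arguments": {"targets": [[0,0,0,0,0,0.03,0],[0,0,0,0,0,0.05,0],[0,0,0,0,0,0.05,0],[0,0,0,-0.01,-0.03,0.03,0],[0,0,0,-0.024,-0.05,0,0],[0,0,0,-0.024,-0.05,0,0],[0,0,0,-0.024,-0.05,0,0],[0,0,0,-0.024,-0.05,0,0],[0,0,0,-0.024,-0.05,0,0],[0,0,0,-0.012,-0.026,0,0],[0,0,0,0,0,0,0]]}}

```text
t: 9.75
eef_pos: [0.4101, -0.321, 0.1996]
ee_rot: [3.132, 0.006, -3.08]
force: [0.4, 0.4, -1.4]
width: 0.0589
```

{"name": "play_rows", "arguments": {"targets": [[0,0,0,0.005,0.005,-0.05,0],[0,0,0,0,0,-0.05,0],[0,0,0,0,0,-0.04,0],[0,0,0,0,0,-0.02,0],[0,0,0,0,0,0,0]]}}

```text
t: 10.38
eef_pos: [0.4167, -0.3142, 0.0369]
ee_rot: [3.133, 0.01, -3.079]
force: [-0.6, 0.1, -0.6]
width: 0.0589
```

{"name": "play_rows", "arguments": {"targets": [[0,0,0,0,0,0,0.8],[0,0,0,0,0,0,0.8],[0,0,0,0,0,0,0.8],[0,0,0,0,0,0.04,0.8],[0,0,0,0,0,0.06,0.8],[0,0,0,0.02,0.01,0.06,0.8],[0,0,0,0.05,0.02,0.03,0.8],[0,0,0,0.06,0.02,0,0.8],[0,0,0,0.06,0.02,0,0.8],[0,0,0,0.04,0.01,0,0.8],[0,0,0,0,0,0,0.8]]}}

```text
t: 11.75
eef_pos: [0.6499, -0.233, 0.2426]
ee_rot: [3.138, 0.027, -3.081]
force: [-0.1, 0.1, -0.5]
width: 0.0699
```

```bash
cat >> h.py <<'E'
def fit(p,X,c,rad=.055):
    """fit bracket near world xy c: returns plate centre, heel yaw (dir from heel to plate = +x)"""
    h=cv2.cvtColor(p,cv2.COLOR_BGR2HSV)
    m=(np.hypot(X[...,0]-c[0],X[...,1]-c[1])<rad)&(X[...,2]>.0065)&(X[...,2]<.03)&(h[...,1]<60)
    m=cv2.morphologyEx(m.astype(np.uint8),cv2.MORPH_OPEN,np.ones((3,3)))
    n,L,S,_=cv2.connectedComponentsWithStats(m);i=1+np.argmax(S[1:,4]);P=X[L==i]
    top=P[(P[:,2]>.0165)]; pl=P[(P[:,2]>.0075)&(P[:,2]<.0135)]
    rh=cv2.minAreaRect((top[:,:2]*1000).astype(np.float32)); rp=cv2.minAreaRect((P[:,:2]*1000).astype(np.float32))
    rq=cv2.minAreaRect((pl[:,:2]*1000).astype(np.float32))
    def axis(r,longest):
        b=cv2.boxPoints(r);e=[b[1]-b[0],b[2]-b[1]];l=[np.linalg.norm(k) for k in e];k=int(np.argmax(l)) if longest else int(np.argmin(l));return e[k]/l[k]
    a=axis(rp,True);d=np.array(rq[0])-np.array(rh[0]); a=a if a@d>0 else -a
    dy=np.arctan2(a[1],a[0])
    hc=np.array(rh[0])
    hd=axis(rh,True);n=np.array([hd[1],-hd[0]]);n=n if n@a>0 else -n
    print("all",np.round(rp[0],1),np.round(rp[1],1),"heel",hc.round(1),np.round(rh[1],1),"plate",np.round(rq[0],1),np.round(rq[1],1),"yaw all %.3f heel %.3f  dirs %.3f"%(dy,np.arctan2(n[1],n[0]),np.arctan2(d[1],d[0])),len(P))
E
python3 - <<'E'
from h import *
np.set_printoptions(precision=4,suppress=True)
p,X,s=cloud("wrist");print(s['q'],s['eef_pos'],s['ee_rot'],s['force']);np.savez("w5.npz",X=X,p=p);cv2.imwrite("pics/w5.png",p)
fit(p,X,(.615,-.231))
p,X,s=cloud("top");cv2.imwrite("pics/t5.png",p)
E
```

```text
[-0.0668  0.3672  0.0393 -0.0079 -1.2166 -1.4403] [ 0.6499 -0.233   0.2426] [ 3.1376  0.027  -3.0805] [-0.1262  0.1493 -0.5327]
all [ 612.8 -228.6] [70.  45.1] heel [ 632.4 -207.4] [12.2 44.7] plate [ 610.4 -231. ] [63.  45.2] yaw all -2.323 heel -2.324  dirs -2.320 3547
```

View pics/w5.png

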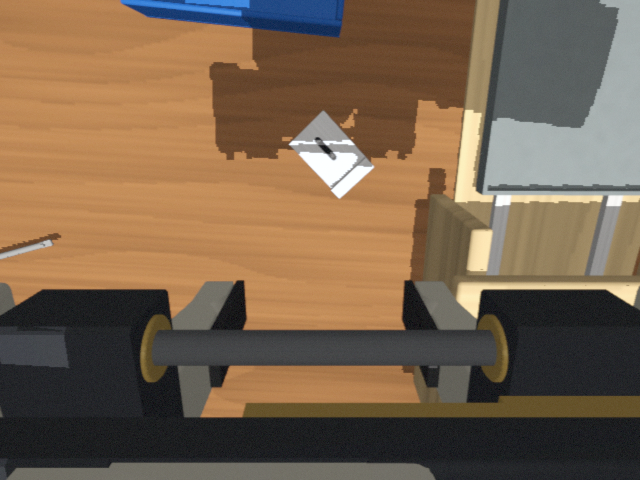

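View pics/t5.png

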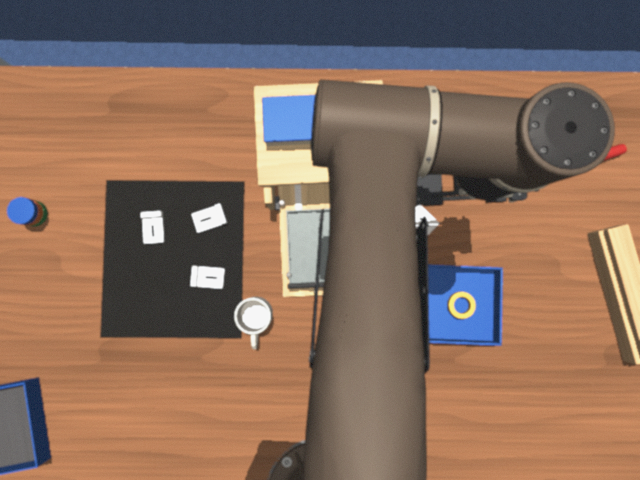

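{"name": "play_rows", "arguments": {"targets": [[0,0.027,0.151,-0.01,0.001,-0.03,0.8],[0,0,0.151,-0.012,0.002,-0.04,0.8],[0,0,0.151,-0.012,0.002,-0.04,0.8],[0,0,0.151,0,0,-0.03,0.8],[0,0,0.151,0,0,0,0.8],[0,0,0,0,0,0,0.8]]}}

```text
t: 12.6
eef_pos: [0.6064, -0.2322, 0.1053]
ee_rot: [3.135, 0.007, -2.31]
force: [0.0, -0.1, 1.0]
width: 0.0705
```

{"name": "play_rows", "arguments": {"targets": [[0,0,-0.013,0.003,0.002,-0.03,0.8],[0,0,0,0,0,-0.03,0.8],[0,0,0,0,0,-0.012,0.8],[0,0,0,0,0,0,0.8]]}}

```text
t: 13.1
eef_pos: [0.6096, -0.2318, 0.0367]
ee_rot: [3.141, 0.011, -2.338]
force: [0.2, -0.6, 0.3]
width: 0.0705
```

{"name": "play_rows", "arguments": {"targets": [[0,0.01,0.015,0.004,0.004,-0.012,0.8],[0,0,0,0,0,-0.009,0.8],[0,0,0,0,0,0,0.8]]}}

```text
t: 13.48
eef_pos: [0.6154, -0.2278, 0.0168]
ee_rot: [3.136, 0.006, -2.323]
force: [0.2, 0.6, 0.9]
width: 0.0701
```

{"name": "play_rows", "arguments": {"targets": [[0,0,0,-0.001,0,-0.0025,0.8],[0,0,0,0,0,0,0],[0,0,0,0,0,0,0],[0,0,0,0,0,0,0],[0,0,0,0,0,0,0]], "grip_force": 25}}

```text
t: 14.1
eef_pos: [0.6147, -0.2279, 0.0149]
ee_rot: [3.137, 0.006, -2.323]
force: [0.4, 0.3, -1.4]
width: 0.0446
```

{"name": "play_rows", "arguments": {"targets": [[0,0,0,0,0,0.03,0],[0,0,0,0,0,0.05,0],[0,0,0,-0.01,0.005,0.05,0],[0,0,-0.153,-0.014,0.04,0.01,0],[0,0,-0.153,-0.013,0.045,0,0],[0,0,-0.153,-0.012,0.045,0,0],[0,0,-0.153,-0.012,0.045,0,0],[0,0,-0.153,0,0.04,0,0],[0,0,0,0,0,0,0]]}}

```text
t: 15.22
eef_pos: [0.5496, -0.0022, 0.1589]
ee_rot: [3.132, 0.009, -3.116]
force: [-0.1, -0.5, -0.8]
width: 0.0446
```

```bash
cat >> h.py <<'E'
def snap(n,f):
    np.set_printoptions(precision=4,suppress=True)
    p,X,s=cloud(n);print(s['t'],s['eef_pos'],s['ee_rot'],s['force'],s['width']);np.savez(f+".npz",X=X,p=p);cv2.imwrite("pics/"+f+".png",p);return p,X,s
E
python3 -c "
from h import *
snap('wrist','w6')"
```

```text
15.225 [ 0.5496 -0.0022  0.1589] [ 3.1324  0.009  -3.1161] [-0.132  -0.4941 -0.7552] 0.04456753436998256
```

View pics/w6.png

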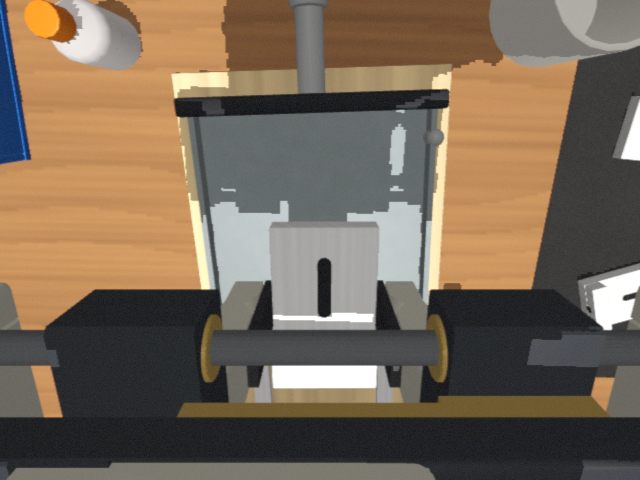

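{"name": "play_rows", "arguments": {"targets": [[-0.009,0.009,0.03,0.002,-0.005,-0.03,0],[0,0,0,0,0,-0.04,0],[0,0,0,0,0,-0.02,0],[0,0,0,0,0,0,0]]}}

```text
t: 15.78
eef_pos: [0.5518, -0.011, 0.0673]
ee_rot: [3.141, 0.001, -3.08]
force: [-0.0, 0.5, -0.4]
width: 0.0448
```

{"name": "play_rows", "arguments": {"targets": [[0,0,-0.007,0.001,0.004,-0.015,0],[0,0,0,0,0,-0.01,0],[0,0,0,0,0,-0.005,0],[0,0,0,0,0,0,0]]}}

```text
t: 16.27
eef_pos: [0.5543, -0.0073, 0.0372]
ee_rot: [3.141, 0.003, -3.087]
force: [-1.0, 0.4, -0.6]
width: 0.0445
```

{"name": "play_rows", "arguments": {"targets": [[0,0,0,0,0,-0.0025,0],[0,0,0,0,0,0,0]]}}

```text
t: 16.52
eef_pos: [0.5547, -0.0071, 0.0352]
ee_rot: [3.141, 0.004, -3.086]
force: [0.3, 0.7, -0.2]
width: 0.0449
```

{"name": "play_rows", "arguments": {"targets": [[0,0,0,0,0,-0.001,0.3],[0,0,0,0,0,0,0.65],[0,0,0,0,0,0,0.65],[0,0,0,0,0,0.03,0.65],[0,0,0,0,0,0.05,0.65],[0,0,0,0,0,0.05,0.65],[0,0,0,0.005,0.01,0.05,0.65],[0,0,0,0.005,0.02,0.02,0.65],[0,0,0,0,0,0,0.65]]}}

```text
t: 17.65
eef_pos: [0.5639, 0.0228, 0.2419]
ee_rot: [3.14, 0.006, -3.087]
force: [0.5, -0.9, -0.5]
width: 0.057
```

```bash
python3 -c "
from h import *
p,X,s=snap('wrist','w7')
X=X.copy();X[...,2]-=.019
fit(p,X,(.5545,-.007))"
```

```text
17.65 [0.5639 0.0228 0.2419] [ 3.1404  0.0059 -3.0868] [ 0.4647 -0.8648 -0.4988] 0.0570385559243935
all [553.2  -8.2] [69.3 45.1] heel [582.   -6.6] [11.8 45. ] plate [548.   -8.5] [58.7 45.1] yaw all -3.087 heel -3.087  dirs -3.086 3702
```

View pics/w7.png

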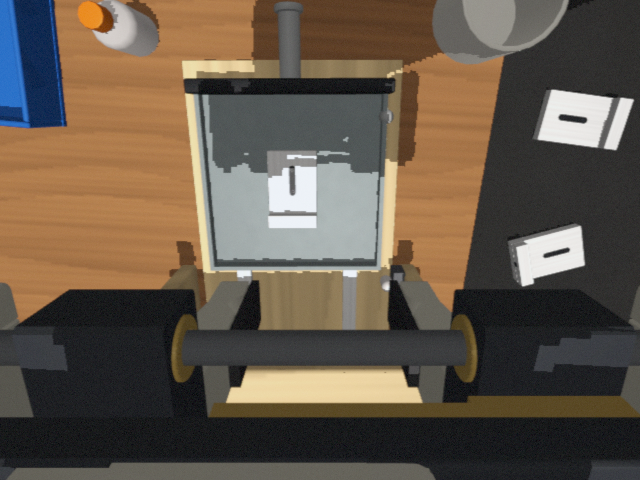

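```bash
python3 -c "
from h import *
D=np.load('w7.npz')
fit(D['p'],D['X'],(.6137,.26));fit(D['p'],D['X'],(.477,.264))"
```

```text
all [611.4 256.6] [46.3 71.1] heel [620.9 229.4] [45.9 12.9] plate [611.4 256.7] [46.3 70.9] yaw all 1.899 heel 1.904  dirs 1.905 2945
all [477.4 257.2] [72.2 45. ] heel [479.5 285.9] [14.6 45. ] plate [477.1 253.4] [64.7 45.1] yaw all -1.644 heel -1.667  dirs -1.645 4246
```

{"name": "play_rows", "arguments": {"targets": [[0,0,0.185,0.004,0.023,0,0.8],[0,0,0.185,0.005,0.024,0,0.8],[0,0,0.185,0.005,0.024,0,0.8],[0,0,0.185,0.005,0.024,0,0.8],[0,0,0.185,0.005,0.024,0,0.8],[0,0,0.185,0.005,0.024,0,0.8],[0,0,0.185,0.005,0.024,0,0.8],[0,0,0.185,0.005,0.024,0,0.8],[0,0,0.185,0.005,0.023,0,0.8],[0,0,0.185,0.003,0.02,0,0.8],[0,0,0,0,0,0,0.8]]}}

```text
t: 19.08
eef_pos: [0.6034, 0.2535, 0.2217]
ee_rot: [3.122, -0.014, -1.207]
force: [-0.3, -0.9, 0.5]
width: 0.0705
```

```bash
python3 -c "
from h import *
p,X,s=snap('wrist','w8')
fit(p,X,(.6114,.2566))"
```

```text
19.075 [0.6034 0.2535 0.2217] [ 3.1223 -0.0143 -1.2075] [-0.3039 -0.8999  0.5426] 0.07047009208860996
all [611.8 257.7] [45.1 70.5] heel [620.9 230.2] [44.2 12.2] plate [611.7 257.8] [45.1 70.4] yaw all 1.907 heel 1.905  dirs 1.891 3484
```

View pics/w8.png

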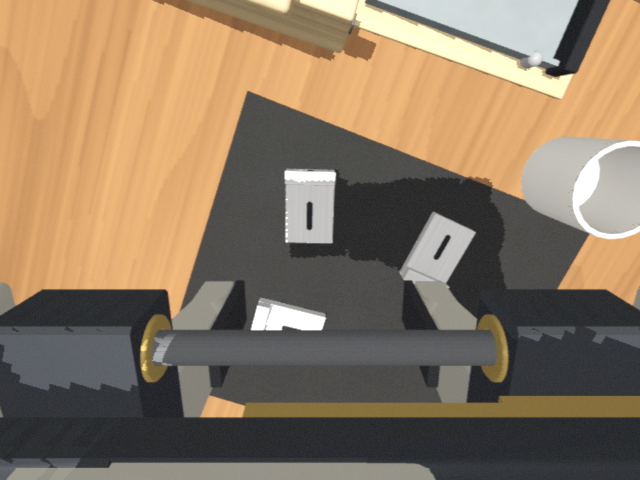

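```bash
cat >> h.py <<'E'
def go(x,y,z,yaw):
    s=get_state();R=Ro.from_euler("xyz",s["ee_rot"]);T=Ro.from_euler("xyz",[np.pi,0,yaw])
    print("turn",(T*R.inv()).as_rotvec().round(3),"shift",(np.array([x,y,z])-s["eef_pos"]).round(4),"q",s["q"].round(2))
E
python3 -c "
from h import *
go(.6125,.2575,.05,-1.236)"
```

```text
turn [ 0.02  -0.014 -0.025] shift [ 0.0093  0.0047 -0.1717] q [ 0.7   0.35 -0.05  0.01 -1.2  -0.34]
```

{"name": "play_rows", "arguments": {"targets": [[0.01,-0.007,-0.025,0.005,0.002,-0.04,0.8],[0.01,-0.007,0,0.004,0.003,-0.05,0.8],[0,0,0,0,0,-0.05,0.8],[0,0,0,0,0,-0.02,0.8],[0,0,0,0,0,0,0.8]]}}

```text
t: 19.75
eef_pos: [0.6105, 0.2511, 0.0554]
ee_rot: [3.139, -0.001, -1.254]
force: [1.0, -0.0, 1.0]
width: 0.0702
```

```bash
python3 -c "
from h import *
go(.6125,.2575,.0145,-1.236)"
```

```text
turn [ 0.002 -0.002  0.018] shift [ 0.002   0.0064 -0.0409] q [ 0.69  0.49 -0.23 -0.   -0.85 -0.37]
```

{"name": "play_rows", "arguments": {"targets": [[0,0,0.018,0.001,0.006,-0.018,0.8],[0,0,0,0,0,-0.014,0.8],[0,0,0,0,0,-0.006,0.8],[0,0,0,0,0,0,0.8]]}}

```text
t: 20.25
eef_pos: [0.6126, 0.2573, 0.0173]
ee_rot: [-3.141, -0.0, -1.237]
force: [0.5, 0.9, 0.3]
width: 0.0701
```

{"name": "play_rows", "arguments": {"targets": [[0,0,0,0,0,-0.003,0.8],[0,0,0,0,0,0,0],[0,0,0,0,0,0,0],[0,0,0,0,0,0,0],[0,0,0,0,0,0,0]]}}

```text
t: 20.88
eef_pos: [0.6133, 0.2579, 0.0157]
ee_rot: [-3.139, 0.001, -1.237]
force: [-0.3, -0.7, -1.3]
width: 0.0443
```

{"name": "play_rows", "arguments": {"targets": [[0,0,0,0,0,0.03,0],[0,0,0,0,0,0.06,0],[0,0,-0.185,-0.005,-0.02,0.06,0],[0,0,-0.185,-0.008,-0.028,0.02,0],[0,0,-0.185,-0.009,-0.03,0,0],[0,0,-0.185,-0.009,-0.03,0,0],[0,0,-0.185,-0.009,-0.03,0,0],[0,0,-0.185,-0.009,-0.03,0,0],[0,0,-0.185,-0.009,-0.03,0,0],[0,0,-0.185,-0.009,-0.03,0,0],[0,0,-0.185,-0.007,-0.028,0,0],[0,0,-0.185,0,-0.01,0,0]]}}

```text
t: 22.38
eef_pos: [0.5336, -0.0165, 0.1906]
ee_rot: [3.14, 0.005, -3.118]
force: [-0.5, -0.2, -0.9]
width: 0.0443
```

```bash
python3 -c "
from h import *
p,X,s=snap('wrist','w9')
go(.5392,-.0078,.07,-3.087)"
```

```text
22.375 [ 0.5336 -0.0165  0.1906] [ 3.1401  0.0047 -3.1177] [-0.517  -0.1648 -0.865 ] 0.04429512542466148
turn [-0.001  0.005  0.04 ] shift [ 0.0055  0.0092 -0.1206] q [ 0.34  0.16 -0.37  0.   -1.03 -1.89]
```

View pics/w9.png

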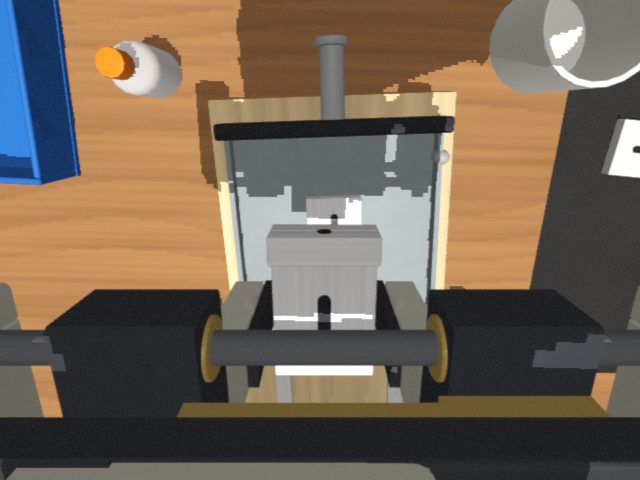

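{"name": "play_rows", "arguments": {"targets": [[0,0.005,0.04,0.004,0.009,-0.03,0],[0,0,0,0,0,-0.04,0],[0,0,0,0,0,-0.03,0],[0,0,0,0,0,-0.012,0],[0,0,0,0,0,0,0]]}}

```text
t: 23.05
eef_pos: [0.5389, -0.007, 0.0774]
ee_rot: [3.139, 0.003, -3.073]
force: [0.0, -0.4, -0.6]
width: 0.0446
```

```bash
python3 -c "
from h import *
go(.5392,-.0078,.048,-3.087)"
```

```text
turn [-0.003  0.003 -0.014] shift [ 0.0003 -0.0008 -0.0294] q [ 0.35  0.3  -0.49 -0.   -0.78 -1.85]
```

{"name": "play_rows", "arguments": {"targets": [[-0.003,0.003,-0.014,-0.001,-0.001,-0.012,0],[0,0,0,0,0,-0.01,0],[0,0,0,0,0,-0.006,0],[0,0,0,0,0,0,0]]}}

```text
t: 23.55
eef_pos: [0.5395, -0.0075, 0.05]
ee_rot: [3.141, 0.004, -3.087]
force: [-0.5, 0.2, -1.0]
width: 0.0446
```

```bash
python3 -c "
from h import *
go(.5392,-.0078,.0455,-3.087)"
```

```text
turn [-0.     0.004 -0.   ] shift [-0.0003 -0.0003 -0.0045] q [ 0.35  0.34 -0.52  0.   -0.71 -1.87]
```

{"name": "play_rows", "arguments": {"targets": [[0,0.004,0,-0.0005,0,-0.0035,0],[0,0,0,0,0,-0.001,0],[0,0,0,0,0,0,0]]}}

```text
t: 23.92
eef_pos: [0.5394, -0.0074, 0.0458]
ee_rot: [3.141, 0.001, -3.087]
force: [-0.4, 0.3, -1.7]
width: 0.0441
```

Release, rise, look.

{"name": "play_rows", "arguments": {"targets": [[0,0,0,0,0,0,0.3],[0,0,0,0,0,0,0.65],[0,0,0,0,0,0,0.65],[0,0,0,0,0,0.03,0.65],[0,0,0,0,0,0.05,0.65],[0,0,0,0.005,0,0.05,0.65],[0,0,0,0.01,0.01,0.05,0.65],[0,0,0,0.01,0.01,0.02,0.65],[0,0,0,0,0,0,0.65]]}}

```text
t: 25.05
eef_pos: [0.5638, 0.0124, 0.2533]
ee_rot: [3.141, 0.002, -3.087]
force: [0.2, -1.1, -1.2]
width: 0.0571
```

```bash
python3 -c "
from h import *
p,X,s=snap('wrist','w10')
X=X.copy();Y=X.copy();X[...,2]-=.029
fit(p,X,(.5399,-.008))
fit(p,Y,(.477,.257))"
```

```text
25.05 [0.5638 0.0124 0.2533] [ 3.141   0.002  -3.0866] [ 0.186  -1.1351 -1.1654] 0.057105385721028565
all [546.2  -8. ] [83.3 44.8] heel [510.6  -9.5] [11.9 44.2] plate [553.  -8.] [69.8 44.4] yaw all 0.050 heel 0.051  dirs 0.036 4227
all [477.3 257. ] [71.9 45.1] heel [479.5 285.8] [13.9 44.8] plate [476.9 251.4] [60.6 45.1] yaw all -1.644 heel -1.650  dirs -1.648 4005
```

View pics/w10.png

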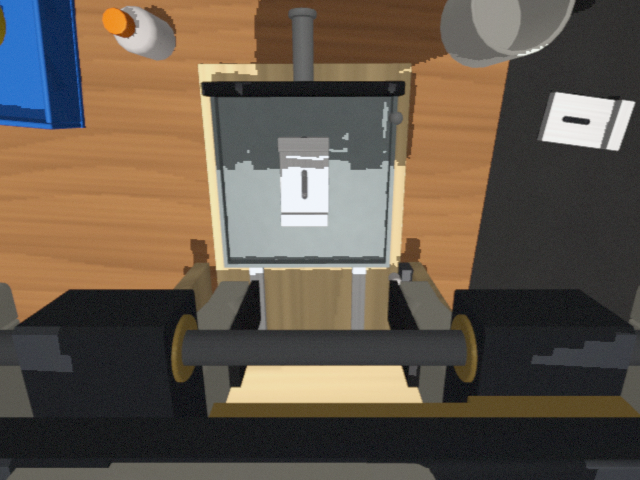

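{"name": "play_rows", "arguments": {"targets": [[0,0,0.18,-0.009,0.028,0,0.8],[0,0,0.18,-0.01,0.03,0,0.8],[0,0,0.18,-0.01,0.03,0,0.8],[0,0,0.18,-0.01,0.03,0,0.8],[0,0,0.18,-0.01,0.03,0,0.8],[0,0,0.18,-0.01,0.03,0,0.8],[0,0,0.18,-0.01,0.03,0,0.8],[0,0,0.18,-0.01,0.03,0,0.8],[0,0,0,-0.006,0.007,0,0.8],[0,0,0,0,0,0,0.8]]}}

```text
t: 26.35
eef_pos: [0.4658, 0.2559, 0.2365]
ee_rot: [3.13, -0.021, -1.607]
force: [0.1, 0.2, 0.6]
width: 0.0699
```

```bash
python3 -c "
from h import *
p,X,s=snap('wrist','w11')
fit(p,X,(.477,.257))
go(.478,.257,.05,-1.645)"
```

```text
26.35 [0.4658 0.2559 0.2365] [ 3.1301 -0.0209 -1.6065] [0.0666 0.1784 0.5632] 0.06994924683264296
all [477.5 257.4] [70.2 45. ] heel [479.8 286.1] [12.5 44.3] plate [477.1 251.7] [58.6 45.1] yaw all -1.644 heel -1.645  dirs -1.649 3345
turn [ 0.02  -0.013 -0.038] shift [ 0.012   0.0014 -0.1865] q [ 0.87  0.14 -0.29  0.   -1.17 -0.91]
```

View pics/w11.png

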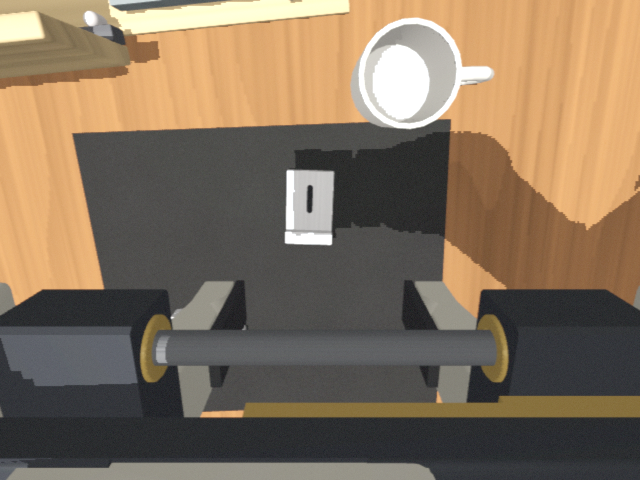

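{"name": "play_rows", "arguments": {"targets": [[0.01,-0.006,-0.02,0.005,0.002,-0.04,0.8],[0.01,-0.006,-0.018,0.005,0.002,-0.05,0.8],[0,0,0,0,0,-0.05,0.8],[0,0,0,0,0,-0.03,0.8],[0,0,0,0,0,0,0.8]]}}

```text
t: 27.02
eef_pos: [0.4778, 0.2542, 0.0626]
ee_rot: [-3.14, 0.001, -1.659]
force: [-0.7, 0.1, -0.1]
width: 0.0704
```

```bash
python3 -c "
from h import *
go(.478,.257,.015,-1.645)"
```

```text
turn [-0.001  0.002  0.014] shift [ 0.0002  0.0028 -0.0476] q [ 0.85  0.32 -0.5   0.   -0.75 -0.94]
```

{"name": "play_rows", "arguments": {"targets": [[0,0,0.014,0,0.003,-0.02,0.8],[0,0,0,0,0,-0.016,0.8],[0,0,0,0,0,-0.008,0.8],[0,0,0,0,0,0,0.8]]}}

```text
t: 27.52
eef_pos: [0.4808, 0.2573, 0.0213]
ee_rot: [-3.136, 0.005, -1.649]
force: [0.6, 0.7, 0.5]
width: 0.07
```

{"name": "play_rows", "arguments": {"targets": [[-0.004,0.004,0.004,-0.003,0,-0.0065,0.8],[0,0,0,0,0,0,0.8],[0,0,0,0,0,0,0],[0,0,0,0,0,0,0],[0,0,0,0,0,0,0],[0,0,0,0,0,0,0]]}}

```text
t: 28.28
eef_pos: [0.4783, 0.2582, 0.0162]
ee_rot: [-3.138, 0.003, -1.645]
force: [0.0, 0.4, -1.3]
width: 0.0445
```

{"name": "play_rows", "arguments": {"targets": [[0,0,0,0,0,0.03,0],[0,0,0,0,0,0.06,0],[0,0,0,0.005,-0.01,0.06,0],[0,0,-0.18,0.009,-0.03,0.03,0],[0,0,-0.18,0.009,-0.031,0,0],[0,0,-0.18,0.009,-0.031,0,0],[0,0,-0.18,0.009,-0.031,0,0],[0,0,-0.18,0.009,-0.031,0,0],[0,0,-0.18,0.009,-0.031,0,0],[0,0,-0.18,0.009,-0.031,0,0],[0,0,-0.18,0.007,-0.025,0,0],[0,0,0,0,-0.005,0,0]]}}

```text
t: 29.78
eef_pos: [0.5522, -0.0072, 0.2014]
ee_rot: [-3.141, 0.002, -3.13]
force: [-0.2, 0.2, -0.5]
width: 0.0444
```

```bash
python3 -c "
from h import *
p,X,s=snap('wrist','w12')
go(.5541,-.0071,.08,-3.087)"
```

```text
29.775 [ 0.5522 -0.0072  0.2014] [-3.1413  0.0021 -3.1303] [-0.1892  0.1703 -0.4817] 0.04438890826844534
turn [0.    0.002 0.041] shift [ 0.0022 -0.0001 -0.1214] q [ 0.34  0.18 -0.32  0.   -1.07 -1.9 ]
```

View pics/w12.png

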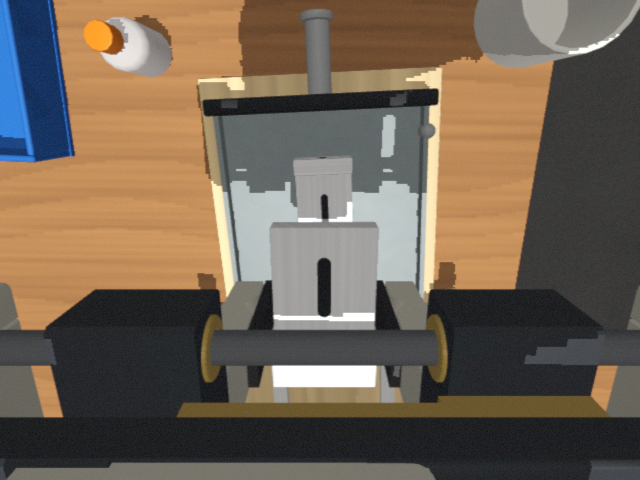

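{"name": "play_rows", "arguments": {"targets": [[0,0.002,0.041,0.002,0,-0.03,0],[0,0,0,0,0,-0.04,0],[0,0,0,0,0,-0.03,0],[0,0,0,0,0,-0.012,0],[0,0,0,0,0,0,0]]}}

```text
t: 30.45
eef_pos: [0.5539, -0.004, 0.0881]
ee_rot: [3.141, 0.003, -3.07]
force: [-0.1, -0.7, -0.6]
width: 0.0446
```

```bash
python3 -c "
from h import *
go(.5541,-.0071,.06,-3.087)"
```

```text
turn [-0.001  0.003 -0.017] shift [ 0.0002 -0.0031 -0.0281] q [ 0.35  0.31 -0.45  0.   -0.81 -1.85]
```

{"name": "play_rows", "arguments": {"targets": [[0,0.003,-0.017,-0.001,-0.003,-0.012,0],[0,0,0,0,0,-0.009,0],[0,0,0,0,0,-0.006,0],[0,0,0,0,0,0,0]]}}

```text
t: 30.95
eef_pos: [0.5544, -0.0065, 0.0619]
ee_rot: [3.14, 0.004, -3.086]
force: [0.2, 0.2, -0.5]
width: 0.0448
```

```bash
python3 -c "
from h import *
go(.5541,-.0071,.056,-3.087)"
```

```text
turn [-0.002  0.004 -0.001] shift [-0.0003 -0.0006 -0.0059] q [ 0.34  0.34 -0.47 -0.   -0.75 -1.86]
```

{"name": "play_rows", "arguments": {"targets": [[-0.002,0.004,0,-0.0005,-0.0005,-0.0045,0],[0,0,0,0,0,-0.001,0],[0,0,0,0,0,0,0]]}}

```text
t: 31.32
eef_pos: [0.5543, -0.007, 0.0565]
ee_rot: [3.142, 0.0, -3.086]
force: [0.5, -0.4, -1.0]
width: 0.0445
```

{"name": "play_rows", "arguments": {"targets": [[0,0,0,0,0,0,0.3],[0,0,0,0,0,0,0.65],[0,0,0,0,0,0,0.65],[0,0,0,0,0,0.03,0.65],[0,0,0,0,0,0.05,0.65],[0,0,0,0.005,0,0.05,0.65],[0,0,0,0.005,0.01,0.05,0.65],[0,0,0,0.005,0.01,0.02,0.65],[0,0,0,0,0,0,0.65]]}}

```text
t: 32.45
eef_pos: [0.5685, 0.0129, 0.264]
ee_rot: [3.142, 0.002, -3.086]
force: [0.7, -0.3, -0.7]
width: 0.0565
```

```bash
python3 -c "
from h import *
p,X,s=snap('wrist','w13')
X=X.copy();X[...,2]-=.039
fit(p,X,(.5532,-.008))
p,X,s=snap('top','t13')
fit(p,X,(.59,.39))"
```

```text
32.45 [0.5685 0.0129 0.264 ] [ 3.1415  0.0016 -3.086 ] [ 0.6744 -0.3442 -0.7336] 0.05654377076185912
all [553.1  -8.1] [69.3 44.7] heel [581.9  -6.3] [11.6 44.2] plate [547.7  -8.4] [58.4 44.7] yaw all -3.085 heel -3.083  dirs -3.080 3703
32.5 [0.5679 0.0125 0.263 ] [-3.1414  0.0001 -3.0863] [-0.0555  0.1437 -0.3729] 0.05711457347434697
all [616.  396.4] [11.9 26.6] heel [616.  396.4] [11.9 26.6] plate [0. 0.] [0. 0.] yaw all -1.563 heel 0.008  dirs -2.570 55
```

View pics/w13.png

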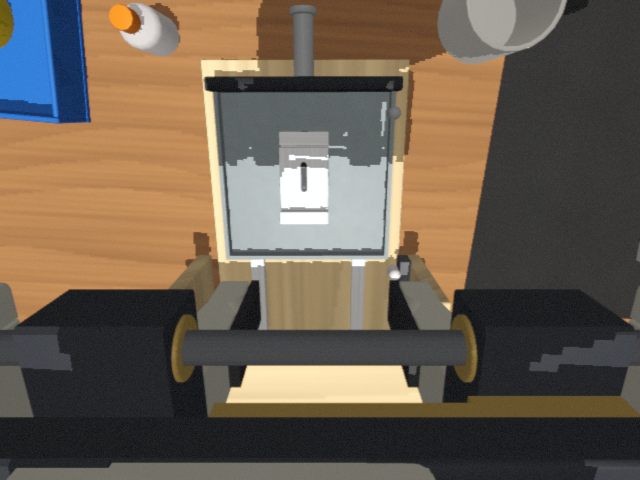

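View pics/t13.png

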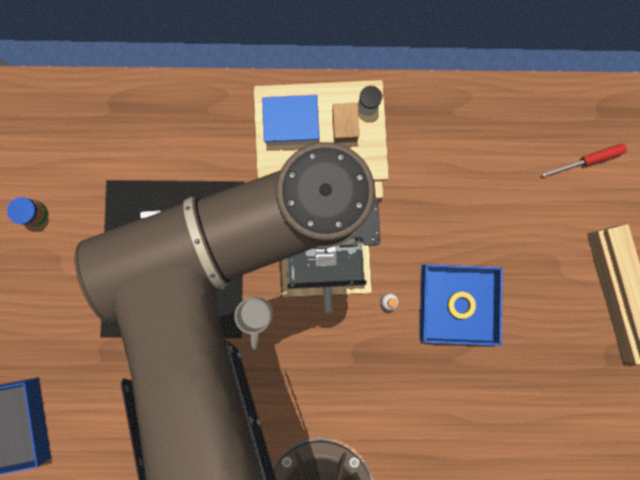

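{"name": "play_rows", "arguments": {"targets": [[0,0,0.185,0.001,0.025,0,0.8],[0,0,0.185,0.001,0.03,0,0.8],[0,0,0.185,0.001,0.03,0,0.8],[0,0,0.185,0.001,0.03,0,0.8],[0,0,0.185,0.001,0.03,0,0.8],[0,0,0.185,0.001,0.03,0,0.8],[0,0,0.185,0.001,0.03,0,0.8],[0,0,0.185,0.001,0.03,0,0.8],[0,0,0.185,0.001,0.03,0,0.8],[0,0,0.185,0.001,0.03,0,0.8],[0,0,0.185,0.001,0.03,0,0.8],[0,0,0.185,0.001,0.03,0,0.8]]}}

```text
t: 34.05
eef_pos: [0.5703, 0.3673, 0.2389]
ee_rot: [3.121, -0.024, -0.834]
force: [-0.9, -0.5, -1.0]
width: 0.07
```

{"name": "play_rows", "arguments": {"targets": [[0,0,0.18,0,0.02,0,0.8],[0,0,0.18,0,0,0,0.8],[0,0,0.18,0,0,0,0.8],[0,0,0.18,0,0,0,0.8],[0,0,0.1,0,0,0,0.8],[0,0,0,0,0,0,0.8]]}}

```text
t: 34.8
eef_pos: [0.5666, 0.3851, 0.2245]
ee_rot: [3.103, -0.014, 0.016]
force: [0.2, -0.2, -0.1]
width: 0.0703
```

```bash
python3 -c "
from h import *
p,X,s=snap('wrist','w14')
fit(p,X,(.59,.39))"
```

```text
34.8 [0.5666 0.3851 0.2245] [ 3.1029 -0.014   0.0156] [ 0.2243 -0.1533 -0.1064] 0.07025334177153651
all [589.2 385.9] [70.5 45.1] heel [618.1 388.1] [12. 45.] plate [589.3 385.9] [70.4 45. ] yaw all -3.063 heel -3.062  dirs -3.064 3615
```

View pics/w14.png

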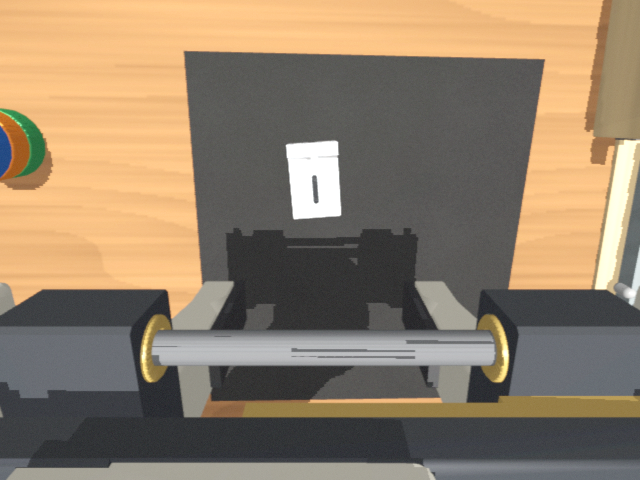

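```bash
python3 -c "
from h import *
go(.5892,.3862,.05,.0786)"
```

```text
turn [0.038 0.016 0.065] shift [ 0.0226  0.0011 -0.1744] q [ 0.9   0.39  0.01  0.04 -1.21  0.67]
```

{"name": "play_rows", "arguments": {"targets": [[0.019,0.008,0.04,0.011,0,-0.04,0.8],[0.019,0.008,0.025,0.011,0,-0.05,0.8],[0,0,0,0,0,-0.05,0.8],[0,0,0,0,0,-0.02,0.8],[0,0,0,0,0,0,0.8]]}}

```text
t: 35.48
eef_pos: [0.5885, 0.3828, 0.0576]
ee_rot: [3.141, 0.002, 0.067]
force: [0.0, 0.2, 0.3]
width: 0.0705
```

```bash
python3 -c "
from h import *
go(.5892,.3862,.015,.0786)"
```

```text
turn [ 0.001 -0.002  0.011] shift [ 0.0007  0.0034 -0.0426] q [ 0.85  0.55 -0.12 -0.   -0.9   0.79]
```

{"name": "play_rows", "arguments": {"targets": [[0,-0.002,0.011,0,0.003,-0.018,0.8],[0,0,0,0,0,-0.015,0.8],[0,0,0,0,0,-0.006,0.8],[0,0,0,0,0,0,0.8]]}}

```text
t: 35.98
eef_pos: [0.5893, 0.387, 0.0182]
ee_rot: [-3.14, -0.002, 0.078]
force: [-0.2, -0.5, 0.0]
width: 0.0702
```

{"name": "play_rows", "arguments": {"targets": [[0,0,0,0,0,-0.0035,0.8],[0,0,0,0,0,0,0.8],[0,0,0,0,0,0,0],[0,0,0,0,0,0,0],[0,0,0,0,0,0,0],[0,0,0,0,0,0,0]]}}

```text
t: 36.72
eef_pos: [0.5901, 0.3877, 0.0164]
ee_rot: [-3.138, -0.004, 0.078]
force: [0.6, 0.6, -1.0]
width: 0.0444
```

{"name": "play_rows", "arguments": {"targets": [[0,0,0,0,0,0.03,0],[0,0,0,0,0,0.06,0],[0,0,-0.17,-0.005,-0.01,0.06,0],[0,0,-0.185,-0.005,-0.03,0.035,0],[0,0,-0.185,-0.005,-0.03,0,0],[0,0,-0.185,-0.005,-0.03,0,0],[0,0,-0.185,-0.005,-0.03,0,0],[0,0,-0.185,-0.005,-0.03,0,0],[0,0,-0.185,-0.005,-0.03,0,0],[0,0,-0.185,-0.005,-0.03,0,0],[0,0,-0.185,-0.005,-0.03,0,0],[0,0,-0.185,-0.005,-0.03,0,0]]}}

```text
t: 38.22
eef_pos: [0.535, 0.0993, 0.2049]
ee_rot: [-3.138, 0.003, -1.787]
force: [0.3, 0.2, -1.6]
width: 0.0447
```

```bash
python3 -c "
from h import *
s=get_state();print(s['width'])
go(.5386,-.0075,.19,-3.087)"
```

```text
0.04472002337551988
turn [ 1.0e-03  5.0e-03 -1.3e+00] shift [ 0.0036 -0.1068 -0.0149] q [ 0.54  0.17 -0.33  0.   -1.07 -0.76]
```

{"name": "play_rows", "arguments": {"targets": [[0,0,-0.185,0,-0.02,0,0],[0,0,-0.185,0,-0.02,0,0],[0,0,-0.185,0,-0.02,0,0],[0,0,-0.185,0,-0.02,0,0],[0,0,-0.185,0,-0.015,0,0],[0,0,-0.185,0,-0.01,0,0],[0,0,-0.16,0,0,0,0],[0,0,0,0,0,0,0]]}}

```text
t: 39.22
eef_pos: [0.5321, -0.0118, 0.2047]
ee_rot: [-3.139, 0.003, -3.079]
force: [-0.7, -0.1, -1.1]
width: 0.0447
```

```bash
python3 -c "
from h import *
snap('wrist','w15')
go(.5386,-.0075,.09,-3.087)"
```

```text
39.225 [ 0.5321 -0.0118  0.2047] [-3.1395  0.0028 -3.079 ] [-0.744  -0.0801 -1.0922] 0.04469887611331326
turn [ 0.002  0.003 -0.01 ] shift [ 0.0065  0.0043 -0.1147] q [ 0.35  0.15 -0.35  0.   -1.07 -1.86]
```

View pics/w15.png

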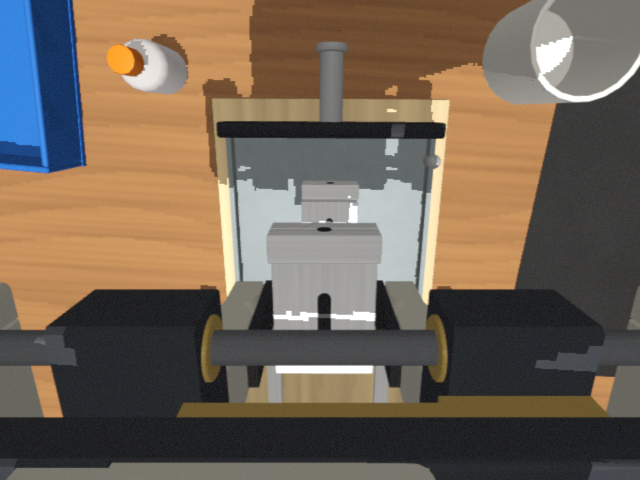

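{"name": "play_rows", "arguments": {"targets": [[0.002,0.003,-0.009,0.006,0.004,-0.03,0],[0,0,0,0,0,-0.04,0],[0,0,0,0,0,-0.028,0],[0,0,0,0,0,-0.01,0],[0,0,0,0,0,0,0]]}}

```text
t: 39.9
eef_pos: [0.5392, -0.0067, 0.0955]
ee_rot: [3.141, 0.003, -3.067]
force: [0.3, -0.4, -1.5]
width: 0.0445
```

```bash
python3 -c "
from h import *
go(.5386,-.0075,.071,-3.087)"
```

```text
turn [-0.001  0.003 -0.02 ] shift [-0.0006 -0.0008 -0.0245] q [ 0.35  0.27 -0.47  0.   -0.82 -1.85]
```

{"name": "play_rows", "arguments": {"targets": [[0,0.003,-0.02,-0.0015,-0.001,-0.01,0],[0,0,0,0,0,-0.008,0],[0,0,0,0,0,-0.005,0],[0,0,0,0,0,0,0]]}}

```text
t: 40.4
eef_pos: [0.5392, -0.0072, 0.0736]
ee_rot: [3.14, 0.005, -3.087]
force: [1.0, 0.3, -1.6]
width: 0.0448
```

```bash
python3 -c "
from h import *
go(.5386,-.0075,.0664,-3.087)"
```

```text
turn [-0.002  0.004 -0.   ] shift [-0.0006 -0.0003 -0.0072] q [ 0.35  0.3  -0.5  -0.   -0.77 -1.87]
```

{"name": "play_rows", "arguments": {"targets": [[-0.002,0.004,0,-0.001,0,-0.0045,0],[0,0,0,0,0,-0.0025,0],[0,0,0,0,0,0,0]]}}

```text
t: 40.78
eef_pos: [0.5385, -0.0072, 0.0665]
ee_rot: [-3.142, 0.001, -3.087]
force: [-0.4, 0.4, -0.9]
width: 0.0441
```

{"name": "play_rows", "arguments": {"targets": [[0,0,0,0,0,0,0.3],[0,0,0,0,0,0,0.65],[0,0,0,0,0,0,0.65],[0,0,0,0,0,0.03,0.65],[0,0,0,0,0,0.05,0.65],[0,0,0,0.005,0,0.05,0.65],[0,0,0,0.005,0.01,0.05,0.65],[0,0,0,0.01,0.01,0.02,0.65],[0,0,0,0,0,0,0.65]]}}

```text
t: 41.9
eef_pos: [0.5579, 0.0126, 0.2743]
ee_rot: [-3.142, 0.002, -3.087]
force: [-0.6, -0.3, -0.8]
width: 0.0566
```

```bash
python3 -c "
from h import *
p,X,s=snap('wrist','w16')
X=X.copy();X[...,2]-=.049
fit(p,X,(.5396,-.008))
p,X,s=snap('top','t16')
p,X,s=snap('scene','s16')"
```

```text
41.9 [0.5579 0.0126 0.2743] [-3.1416  0.0025 -3.0867] [-0.6423 -0.3333 -0.7787] 0.05661113706170761
all [538.3  -8.5] [70.4 44.4] heel [508.8  -9.9] [11.3 43.8] plate [544.7  -8.1] [57.4 44.4] yaw all 0.056 heel 0.055  dirs 0.049 3596
41.95 [0.5571 0.0122 0.2734] [-3.1414  0.001  -3.0869] [-0.3848 -0.2474 -0.1627] 0.05701710354111933
42.0 [0.5565 0.0119 0.2722] [-3.141  -0.001  -3.0872] [-0.5764 -0.6772 -0.2045] 0.05699660550813841
```

View pics/w16.png

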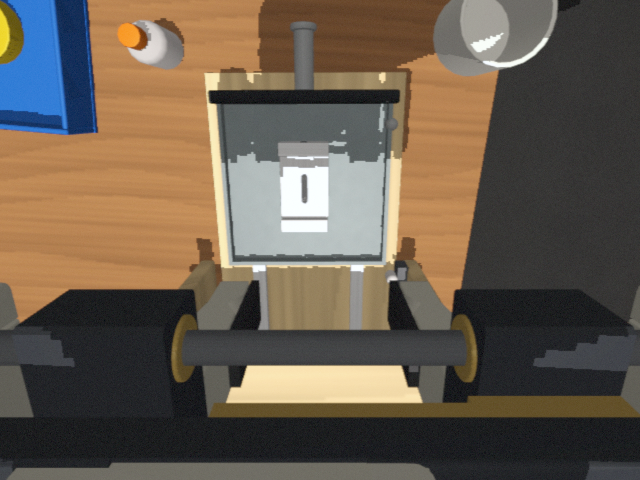

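View pics/s16.png

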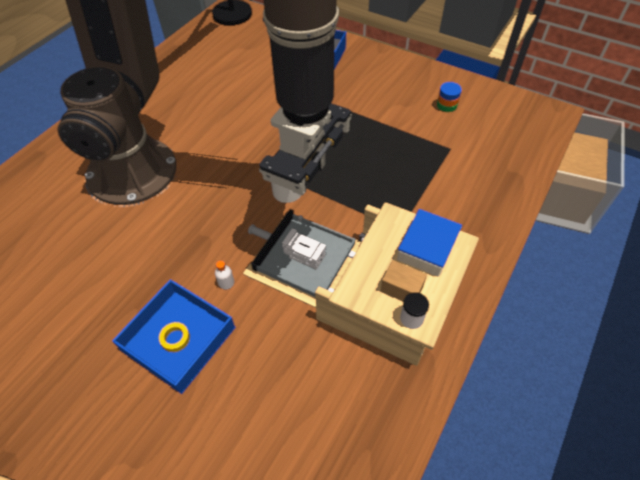

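```bash
python3 -c "
from h import *
D=np.load('w16.npz');X=D['X']
for v in (28,45,60,75): 
    r=X[v,285:325];k=r[r[:,2]>.025];print(v,k.mean(0),k[:,1].min(),k[:,1].max())
Y=X[130:240,270:340].reshape(-1,3);Y=Y[(Y[:,2]>.06)];pl=Y[Y[:,2]<.072]
print(np.linalg.lstsq(np.c_[pl[:,:2],np.ones(len(pl))],pl[:,2],rcond=None)[0],np.percentile(Y[:,2],[5,50,95]))
go(.428,-.0135,.07,-3.087)"
```

```text
28 [ 0.4073187  -0.01497764  0.04112024] -0.026454988503081783 -0.004203806428733895
45 [ 0.42071908 -0.01414493  0.03992679] -0.02248337562351519 -0.006344945983072805
60 [ 0.43301221 -0.01369202  0.03982504] -0.022137332422245456 -0.005743559014751685
75 [ 0.4455239  -0.01277873  0.03944806] -0.02181168543235118 -0.004303511161460013
[-0.12677611 -0.00560382  0.13147129] [0.06006109 0.06079859 0.07051665]
turn [ 0.001 -0.002  0.   ] shift [-0.128  -0.0253 -0.2015] q [ 0.37  0.14 -0.2   0.   -1.23 -1.89]
```

```bash
python3 -c "
from h import *
D=np.load('w16.npz');X=D['X']
np.set_printoptions(precision=4,suppress=True)
for a,b in ((166,212),(220,230),(145,155)):
    Y=X[a:b,284:325].reshape(-1,3);print(np.nanmedian(Y,0),np.linalg.lstsq(np.c_[Y[:,:2],np.ones(len(Y))],Y[:,2],rcond=None)[0])"
```

```text
** On entry to DLASCL parameter number  4 had an illegal value
 ** On entry to DLASCL parameter number  4 had an illegal valueTraceback (most recent call last):
  File "<string>", line 6, in <module>
    Y=X[a:b,284:325].reshape(-1,3);print(np.nanmedian(Y,0),np.linalg.lstsq(np.c_[Y[:,:2],np.ones(len(Y))],Y[:,2],rcond=None)[0])
                                                           ~~~~~~~~~~~~~~~^^^^^^^^^^^^^^^^^^^^^^^^^^^^^^^^^^^^^^^^^^^^^^^^^^
    x, resids, rank, s = _umath_linalg.lstsq(a, b, rcond,
                         ~~~~~~~~~~~~~~~~~~~^^^^^^^^^^^^^
                                             signature=signature)
                                             ^^^^^^^^^^^^^^^^^^^^
    raise LinAlgError("SVD did not converge in Linear Least Squares")
numpy.linalg.LinAlgError: SVD did not converge in Linear Least Squares
```

{"name": "play_rows", "arguments": {"targets": [[0,0,0,-0.04,-0.008,0,0.5],[0,0,0,-0.04,-0.009,-0.02,0.5],[0,0,0,-0.04,-0.008,-0.04,0.5],[0,0,0,-0.008,0,-0.05,0.5],[0,0,0,0,0,-0.05,0.5],[0,0,0,0,0,-0.02,0.5],[0,0,0,0,0,0,0.5]], "grip_force": 40}}

```text
t: 42.92
eef_pos: [0.4159, -0.0187, 0.0791]
ee_rot: [-3.137, -0.015, -3.09]
force: [0.3, -0.1, 0.7]
width: 0.0442
```

```bash
python3 -c "
from h import *
go(.427,-.0138,.025,-3.087)"
```

```text
turn [ 0.006 -0.015  0.003] shift [ 0.0111  0.0049 -0.0541] q [ 0.43  0.12 -0.74 -0.   -0.73 -1.95]
```

```bash
python3 -c "
from h import *
D=np.load('w16.npz');X=D['X']
np.set_printoptions(precision=4,suppress=True)
for a,b in ((170,210),(221,229),(146,154)):
    Y=X[a:b,284:325].reshape(-1,3);Y=Y[np.isfinite(Y[:,2])];print(np.median(Y,0),np.linalg.lstsq(np.c_[Y[:,:2],np.ones(len(Y))],Y[:,2],rcond=None)[0])"
```

```text
[ 0.5472 -0.0074  0.0597] [-0.0001 -0.001   0.0598]
[ 0.5813 -0.0061  0.0598] [-0.0189 -0.0013  0.0707]
[ 0.5094 -0.0084  0.0698] [-0.019  -0.004   0.0794]
```

{"name": "play_rows", "arguments": {"targets": [[0.006,-0.015,0.003,0.008,0.005,-0.018,0.5],[0,0,0,0.002,0,-0.018,0.5],[0,0,0,0,0,-0.008,0.5],[0,0,0,0,0,0,0.5]]}}

```text
t: 43.42
eef_pos: [0.4265, -0.0141, 0.0358]
ee_rot: [3.141, 0.001, -3.087]
force: [0.3, 0.0, 0.1]
width: 0.0437
```

```bash
python3 -c "
from h import *
go(.427,-.0138,.025,-3.087)"
```

```text
turn [-0.     0.001  0.   ] shift [ 0.0005  0.0003 -0.0108] q [ 0.43  0.2  -0.78  0.   -0.59 -1.95]
```

Pile is level (plate slope ≈ 0). Grip the knob.

{"name": "play_rows", "arguments": {"targets": [[0,0,0,0,0,-0.009,0.5],[0,0,0,0,0,0,0.5],[0,0,0,0,0,0,0],[0,0,0,0,0,0,0],[0,0,0,0,0,0,0],[0,0,0,0,0,0,0]]}}

```text
t: 44.18
eef_pos: [0.4277, -0.0134, 0.028]
ee_rot: [3.14, 0.005, -3.087]
force: [-0.4, 3.4, -2.9]
width: 0.0167
```

{"name": "play_rows", "arguments": {"targets": [[0,0,0,0.004,0.0002,0,0],[0,0,0,0.008,0.0004,0,0],[0,0,0,0.011,0.0006,0,0],[0,0,0,0.011,0.0006,0,0],[0,0,0,0.011,0.0006,0,0],[0,0,0,0.011,0.0006,0,0],[0,0,0,0.008,0.0004,0,0],[0,0,0,0.005,0.0003,0,0]]}}

```text
t: 45.18
eef_pos: [0.5014, -0.0091, 0.0279]
ee_rot: [3.14, 0.004, -3.087]
force: [-2.0, 4.1, 1.8]
width: 0.0168
```

```bash
python3 -c "
from h import *
snap('scene','s17')
go(.5,-.0095,.028,-3.087)"
```

```text
45.175 [ 0.5014 -0.0091  0.0279] [ 3.1397  0.0042 -3.0867] [-2.0175  4.0747  1.772 ] 0.016837692470495647
turn [-0.002  0.005 -0.001] shift [-0.0021 -0.0005  0.    ] q [ 0.37  0.32 -0.62 -0.   -0.62 -1.89]
```

View pics/s17.png

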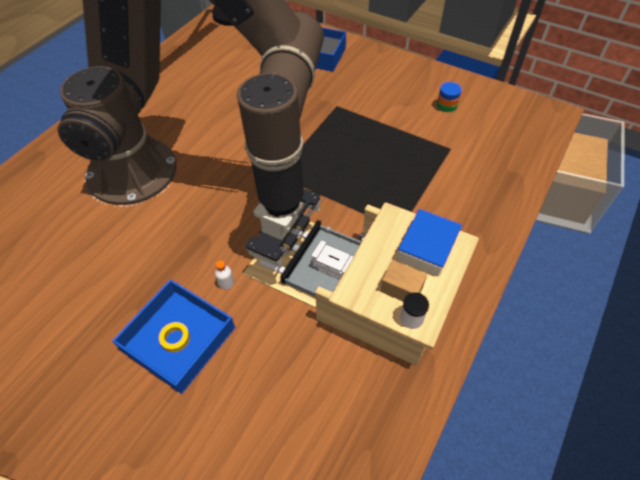

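{"name": "play_rows", "arguments": {"targets": [[0,0,0,0.005,0.0003,0,0],[0,0,0,0.009,0.0005,0,0],[0,0,0,0.011,0.0006,0,0],[0,0,0,0.011,0.0006,0,0],[0,0,0,0.011,0.0006,0,0],[0,0,0,0.009,0.0005,0,0],[0,0,0,0.006,0.0003,0,0],[0,0,0,0.003,0.0002,0,0]]}}

```text
t: 46.22
eef_pos: [0.5714, -0.005, 0.028]
ee_rot: [3.14, 0.004, -3.086]
force: [-1.5, 3.4, 2.9]
width: 0.0171
```

{"name": "play_rows", "arguments": {"targets": [[0,0,0,0.004,0.0002,0,0],[0,0,0,0.005,0.0003,0,0],[0,0,0,0.005,0.0003,0,0],[0,0,0,0.004,0.0002,0,0],[0,0,0,0.003,0.0001,0,0],[0,0,0,0.003,0.0001,0,0],[0,0,0,0.002,0,0,0]]}}

```text
t: 47.1
eef_pos: [0.582, -0.0045, 0.0279]
ee_rot: [3.141, -0.024, -3.089]
force: [-7.4, 6.7, 8.3]
width: 0.0169
```

{"name": "play_rows", "arguments": {"targets": [[0,0,0,0.007,0.0004,0,0],[0,0,0,0.007,0.0004,0,0],[0,0,0,0.007,0.0004,0,0]]}}

```text
t: 47.48
eef_pos: [0.5829, -0.0046, 0.0275]
ee_rot: [-3.141, -0.06, -3.093]
force: [-23.4, 10.3, 22.1]
width: 0.0168
```

```bash
python3 -c "
from h import *
p,X,s=snap('scene','s18')
snap('top','t18');snap('wrist','w18')
cv2.imwrite('pics/s18z.png',cv2.resize(p[150:370,200:500],None,fx=2.6,fy=2.6))"
```

```text
47.475 [ 0.5829 -0.0046  0.0275] [-3.1409 -0.0604 -3.0929] [-23.4127  10.2648  22.0781] 0.016803890259384693
47.525 [ 0.5829 -0.0047  0.0275] [-3.1408 -0.0612 -3.0929] [-24.8286  11.6632  25.6309] 0.016732553881792928
47.575 [ 0.5829 -0.0047  0.0275] [-3.1408 -0.0607 -3.093 ] [-25.8196  11.2609  24.5447] 0.01679253676784884
```

View pics/s18z.png

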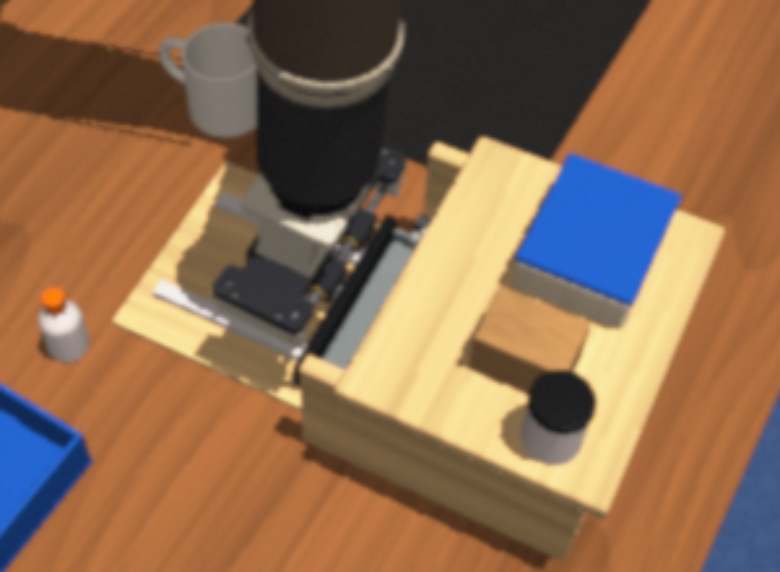

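View pics/t18.png

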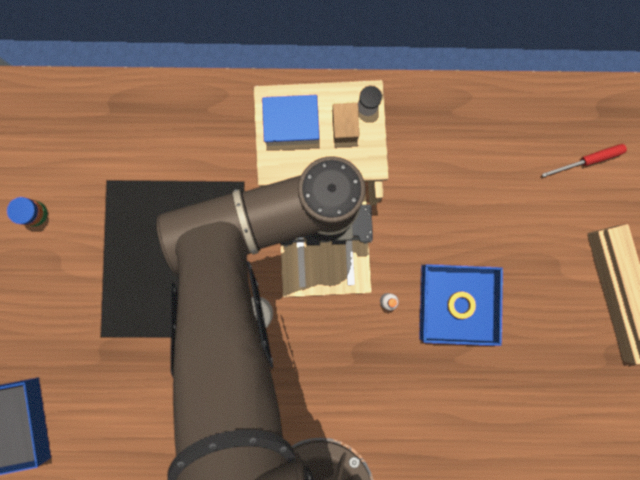

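View pics/w18.png

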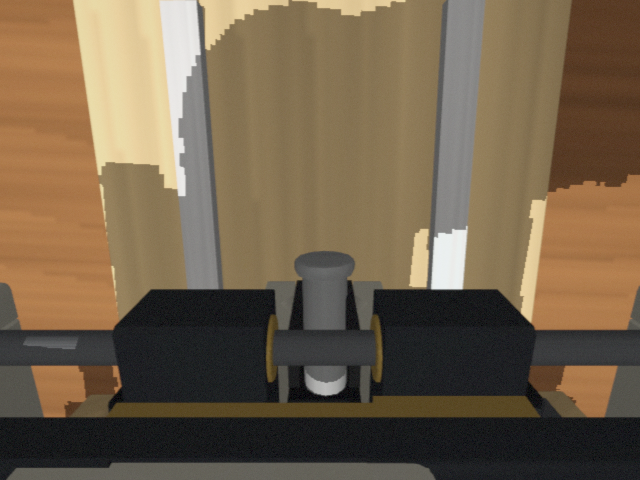

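```bash
python3 -c "
from h import *
np.set_printoptions(precision=3,suppress=True)
for f in ('w13','w16','w4','w7'):
    D=np.load(f+'.npz');X=D['X']
    m=(X[...,0]>.55)&(X[...,0]<.67)&(X[...,1]>.07)&(X[...,1]<.14)&(X[...,2]>.038)&(X[...,2]<.13)
    v,u=np.where(m&(np.arange(640)[None]<450)&(np.arange(480)[:,None]<300))
    P=X[v,u];print(f,len(P));
    if len(P):
        i=np.argsort(P[:,0]);print(P[i][:8],P[i][-3:],u.min(),u.max(),v.min(),v.max(), P.max(0))
    m=(X[...,0]>.6)&(X[...,0]<.67)&(X[...,1]<-.07)&(X[...,1]>-.15)&(X[...,2]>.038)&(X[...,2]<.13)
    P=X[m];i=np.argsort(P[:,0]);print('R',P[i][:5])
p=np.load('w16.npz')['p'];cv2.imwrite('pics/c16.png',cv2.resize(p[180:300,340:480],None,fx=5,fy=5,interpolation=cv2.INTER_CUBIC))"
```

```text
w13 453
[[0.632 0.117 0.112]
 [0.632 0.116 0.11 ]
 [0.632 0.119 0.067]
 [0.632 0.115 0.075]
 [0.632 0.118 0.104]
 [0.632 0.119 0.047]
 [0.632 0.119 0.108]
 [0.632 0.119 0.081]] [[0.646 0.106 0.045]
 [0.646 0.106 0.042]
 [0.647 0.106 0.042]] 411 447 266 299 [0.647 0.121 0.113]
R [[ 0.645 -0.113  0.074]
 [ 0.645 -0.113  0.071]
 [ 0.645 -0.112  0.064]
 [ 0.645 -0.112  0.067]
 [ 0.645 -0.111  0.084]]
w16 179
[[0.632 0.118 0.046]
 [0.632 0.12  0.068]
 [0.632 0.117 0.041]
 [0.632 0.119 0.051]
 [0.632 0.119 0.077]
 [0.632 0.119 0.088]
 [0.632 0.119 0.063]
 [0.632 0.12  0.053]] [[0.64  0.106 0.039]
 [0.642 0.106 0.039]
 [0.642 0.106 0.04 ]] 408 439 272 299 [0.642 0.121 0.101]
R [[ 0.645 -0.113  0.07 ]
 [ 0.645 -0.114  0.05 ]
 [ 0.645 -0.115  0.079]
 [ 0.645 -0.114  0.065]
 [ 0.645 -0.116  0.065]]
w4 236
[[0.632 0.115 0.059]
 [0.632 0.118 0.048]
 [0.632 0.116 0.04 ]
 [0.632 0.116 0.076]
 [0.632 0.118 0.067]
 [0.632 0.119 0.057]
 [0.632 0.12  0.059]
 [0.632 0.119 0.052]] [[0.643 0.106 0.044]
 [0.644 0.106 0.039]
 [0.645 0.106 0.04 ]] 426 449 270 290 [0.645 0.121 0.085]
R [[ 0.645 -0.111  0.072]
 [ 0.645 -0.112  0.055]
 [ 0.645 -0.121  0.119]
 [ 0.645 -0.116  0.077]
 [ 0.645 -0.113  0.067]]
w7 49
[[0.632 0.117 0.046]
 [0.632 0.113 0.041]
 [0.632 0.118 0.045]
 [0.632 0.114 0.038]
 [0.633 0.114 0.043]
 [0.633 0.117 0.043]
 [0.633 0.119 0.042]
 [0.633 0.114 0.041]] [[0.634 0.105 0.04 ]
 [0.634 0.106 0.042]
 [0.636 0.105 0.04 ]] 405 421 277 280 [0.636 0.12  0.046]
R [[ 0.645 -0.112  0.049]
 [ 0.645 -0.112  0.048]
 [ 0.645 -0.116  0.058]
 [ 0.645 -0.112  0.057]
 [ 0.645 -0.112  0.053]]
```

View pics/c16.png

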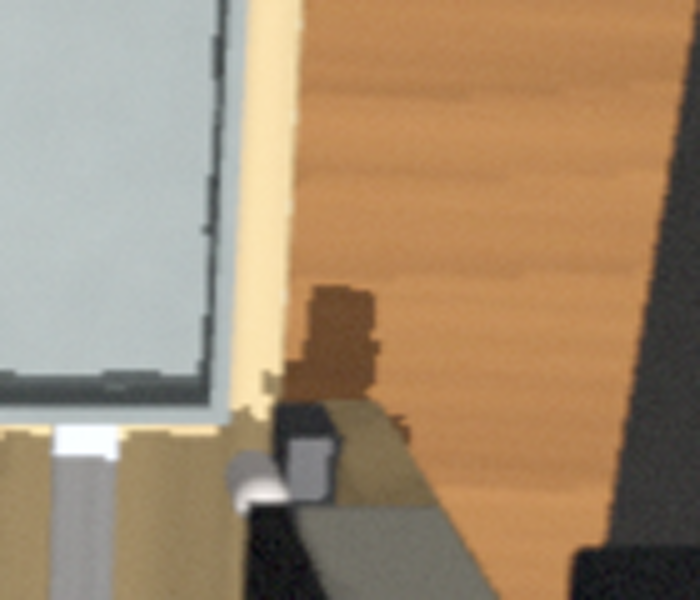

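{"name": "play_rows", "arguments": {"targets": [[0,-0.03,0,0.005,0.0003,0.003,0],[0,-0.03,0,0.006,0.0003,0.003,0],[0,-0.03,0,0.007,0.0004,0.003,0]]}}

```text
t: 48.0
eef_pos: [0.5828, -0.0046, 0.0278]
ee_rot: [-3.136, -0.002, -3.1]
force: [-17.3, 11.0, -0.0]
width: 0.0169
```

{"name": "play_rows", "arguments": {"targets": [[0.003,-0.01,0.006,0.006,0.003,0.001,0],[0.003,-0.02,0.006,0.008,0.004,0.002,0],[0,-0.03,0,0.009,0.004,0.003,0]]}}

```text
t: 48.38
eef_pos: [0.583, -0.0044, 0.0277]
ee_rot: [-3.127, 0.015, -3.093]
force: [-17.9, -6.5, 1.4]
width: 0.017
```

```bash
python3 -c "
from h import *
np.set_printoptions(precision=4,suppress=True)
def fr(f):
    D=np.load(f+'.npz');X=D['X'];p=D['p']
    m=(p.max(-1)<60)&(X[...,2]>.037)&(X[...,2]<.05)&(abs(X[...,1]+.01)<.1)&(X[...,0]>.42)&(X[...,0]<.66)
    P=X[m];
    u=np.array([np.cos(.0565),np.sin(.0565)]);n=np.array([-u[1],u[0]])
    a=P[:,:2]@u;b=P[:,:2]@n
    print(f,len(P),np.percentile(a,[2,10,25,50,75,90,98]),b.min(),b.max())
for f in ('s16','s17','s18','w16','w13','w10'): fr(f)
"
```

```text
s16 359 [0.4601 0.4619 0.4641 0.4674 0.4707 0.4719 0.4727] -0.1259693773009893 0.04506021470034276
s17 311 [0.5358 0.538  0.5395 0.5421 0.5445 0.5457 0.5462] -0.12543086715335003 0.045348586573003453
s18 307 [0.6158 0.6175 0.6195 0.6225 0.6252 0.6266 0.6274] -0.1050427234829558 0.04541297453036254
w16 2561 [0.4572 0.4581 0.4598 0.4626 0.4658 0.4675 0.4684] -0.12356910952005393 0.04856541552385448
w13 2605 [0.4574 0.4583 0.4599 0.4627 0.4658 0.4674 0.4682] -0.12324266509889628 0.04927840306955929
w10 2828 [0.4571 0.4583 0.4599 0.4626 0.4657 0.4674 0.4682] -0.12393918268003147 0.04957156922197044
```

```bash
python3 -c "
from h import *
np.set_printoptions(precision=3,suppress=True)
D=np.load('t18.npz');X=D['X']
for u,v in ((330,188),(270,210),(200,240),(215,330),(225,420),(240,470),(264,310),(362,225)): print(u,v,X[v,u])
s=get_state();print(s['q'],s['joint_efforts'],s['force'],s['moment'])
p=np.load('s18.npz')['p']
D=np.load('s18.npz');X=D['X'];m=(X[...,2]>.04)&(X[...,2]<.09)&(p.min(-1)>100)&(abs(X[...,0]-.39)<.1)&(abs(X[...,1]-.15)<.08)
P=X[m];print(len(P),P.min(0),P.max(0))
D=np.load('scene0.npz') if 0 else None
"
```

```text
330 188 [ 0.607 -0.001  0.46 ]
270 210 [0.577 0.085 0.443]
200 240 [0.53  0.177 0.478]
215 330 [0.424 0.128 0.623]
225 420 [0.351 0.103 0.703]
240 470 [nan nan nan]
264 310 [0.402 0.129 0.005]
362 225 [ 0.586 -0.081  0.127]
[ 0.34   0.419 -0.461  0.029 -0.681 -1.885] [  3.517 -55.326  34.072   7.237   6.698   0.282] [-17.875  -6.507   1.443] [-2.12   6.639 -0.017]
558 [0.329 0.108 0.04 ] [0.437 0.185 0.084]
```

View pics/s18.png

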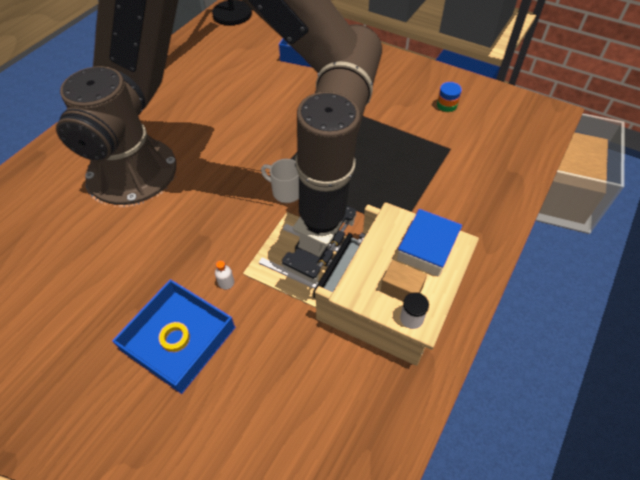

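{"name": "play_rows", "arguments": {"targets": [[0,0,0,-0.002,0,0,0],[0,0,0,0,0,0,0.4],[0,0,0,0,0,0,0.4],[0,0,0,0,0,0.03,0.4],[0,0,0,-0.02,0,0.05,0.4],[0,0,0,-0.04,0,0.05,0.4],[0,-0.15,0,-0.05,0,0.02,0.4],[0,-0.15,0,-0.03,0,0,0.4],[0,-0.15,0,0,0,0,0.4],[0,-0.15,0,0,0,0,0.4],[0,0,0,0,0,0,0.4]]}}

```text
t: 49.75
eef_pos: [0.4799, -0.0145, 0.2457]
ee_rot: [3.135, 0.566, -3.089]
force: [-0.4, -0.3, -0.2]
width: 0.0347
```

```bash
python3 -c "
from h import *
p,X,s=snap('wrist','w19')"
```

```text
49.75 [ 0.4799 -0.0145  0.2457] [ 3.1346  0.5664 -3.0894] [-0.373  -0.3347 -0.1751] 0.0347162555906226
```

View pics/w19.png

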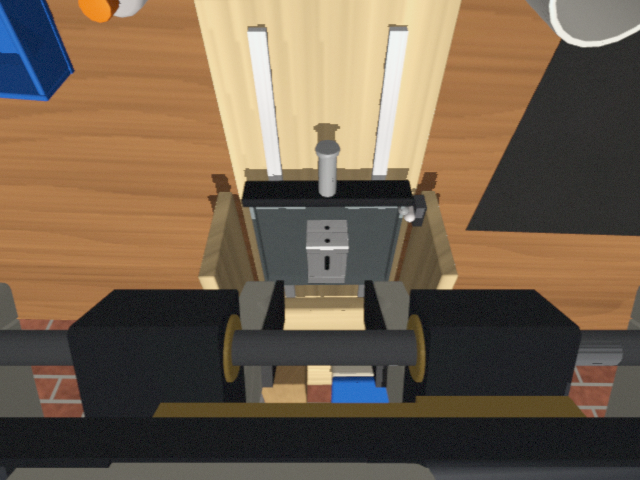

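```bash
python3 -c "
from h import *
p=np.load('w19.npz')['p'];X=np.load('w19.npz')['X']
cv2.imwrite('pics/c19.png',cv2.resize(p[170:300,220:460],None,fx=3.3,fy=3.3,interpolation=cv2.INTER_CUBIC))
cv2.imwrite('pics/c19b.png',cv2.resize(p[185:235,370:440],None,fx=10,fy=10,interpolation=cv2.INTER_CUBIC))
np.set_printoptions(precision=4,suppress=True)
for u,v in ((327,190),(270,192),(390,192),(407,212),(401,207),(328,230),(327,240),(327,260),(440,270),(215,270),(327,150)): print(u,v,X[v,u])
"
```

```text
327 190 [ 0.6012 -0.0043  0.0414]
270 192 [ 0.6138 -0.0623  0.034 ]
390 192 [0.6076 0.0614 0.034 ]
407 212 [0.6364 0.0854 0.0339]
401 207 [0.6311 0.078  0.0319]
328 230 [0.658  0.0003 0.0449]
327 240 [ 0.6561 -0.0011  0.0608]
327 260 [0.6942 0.0012 0.0592]
440 270 [0.6347 0.1059 0.1116]
215 270 [ 0.6464 -0.1101  0.1105]
327 150 [ 0.554  -0.0071  0.0388]
```

View pics/c19.png

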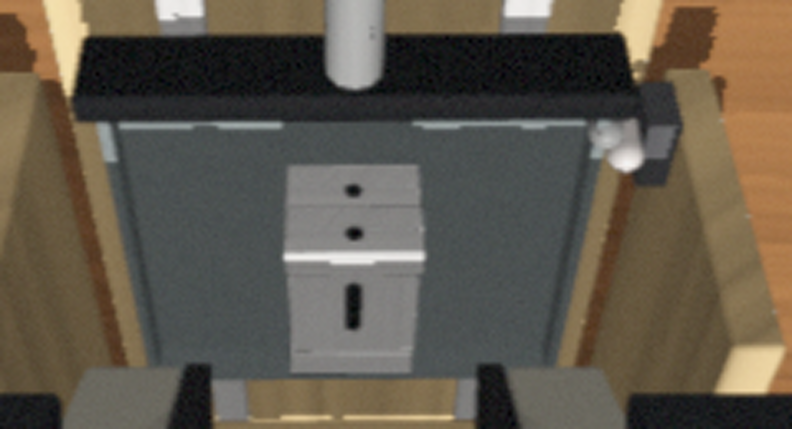

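View pics/c19b.png

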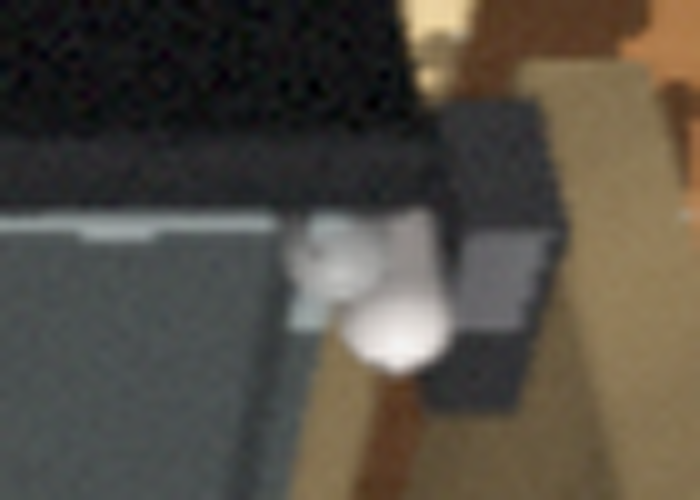

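{"name": "play_rows", "arguments": {"targets": [[0,0.15,0,0.03,0.002,0,0.5],[0,0.15,0,0.03,0.002,0,0.5],[0,0.15,0,0.02,0.002,-0.01,0.5],[0,0.11,0,0.01,0.002,-0.03,0.5],[0,0,0,0,0,-0.04,0.5],[0,0,0,0,0,-0.02,0.5],[0,0,0,0,0,0,0.5]]}}

```text
t: 50.68
eef_pos: [0.5578, -0.011, 0.1237]
ee_rot: [3.119, -0.021, -3.097]
force: [-0.8, -0.3, 0.0]
width: 0.0438
```

```bash
python3 -c "
from h import *
go(.580,-.0048,.028,-3.087)"
```

```text
turn [-0.022 -0.022  0.01 ] shift [ 0.0222  0.0062 -0.0957] q [ 0.31  0.28 -0.37 -0.03 -0.93 -1.82]
```

{"name": "play_rows", "arguments": {"targets": [[-0.022,-0.022,0.01,0.01,0.004,-0.03,0.5],[0,0,0,0.009,0.002,-0.035,0.5],[0,0,0,0,0,-0.02,0.5],[0,0,0,0,0,0,0.5]]}}

```text
t: 51.18
eef_pos: [0.5777, -0.0034, 0.0374]
ee_rot: [-3.14, -0.002, -3.085]
force: [0.9, 0.4, 0.5]
width: 0.0436
```

```bash
python3 -c "
from h import *
go(.577,-.0048,.026,-3.087)"
```

```text
turn [ 0.002 -0.002 -0.002] shift [-0.0007 -0.0014 -0.0114] q [ 0.33  0.41 -0.44  0.   -0.73 -1.85]
```

{"name": "play_rows", "arguments": {"targets": [[0.002,-0.002,-0.002,-0.0015,-0.0015,-0.01,0.5],[0,0,0,0,0,0,0.5],[0,0,0,0,0,0,0],[0,0,0,0,0,0,0],[0,0,0,0,0,0,0],[0,0,0,0,0,0,0]]}}

```text
t: 51.92
eef_pos: [0.5781, -0.0046, 0.0307]
ee_rot: [3.14, 0.005, -3.087]
force: [1.3, -1.9, -2.8]
width: 0.0165
```

{"name": "play_rows", "arguments": {"targets": [[0,0,0,0.004,0.0002,0,0],[0,-0.01,0,0.007,0.0004,0.001,0],[0,-0.02,0,0.009,0.0005,0.002,0]]}}

```text
t: 52.3
eef_pos: [0.5812, -0.0048, 0.0305]
ee_rot: [-3.14, 0.004, -3.092]
force: [-29.9, 13.3, 16.1]
width: 0.0171
```

{"name": "play_rows", "arguments": {"targets": [[0,0,0.004,0.003,0.002,0,0],[0,0,0,0.003,0.001,0,0]]}}

```text
t: 52.55
eef_pos: [0.5804, -0.0045, 0.0305]
ee_rot: [-3.136, -0.009, -3.088]
force: [-8.7, -2.3, 9.7]
width: 0.0173
```

```bash
python3 -c "
from h import *
p,X,s=snap('wrist','w20');print(s['moment'])
snap('scene','s20')"
```

```text
52.55 [ 0.5804 -0.0045  0.0305] [-3.1363 -0.0089 -3.0881] [-8.7295 -2.3456  9.6907] 0.0173388424508994
[-0.7097  2.866   0.032 ]
52.6 [ 0.5804 -0.0045  0.0305] [-3.1362 -0.0094 -3.0881] [-9.3054 -2.6687 11.6065] 0.01710430553508161
```

View pics/w20.png

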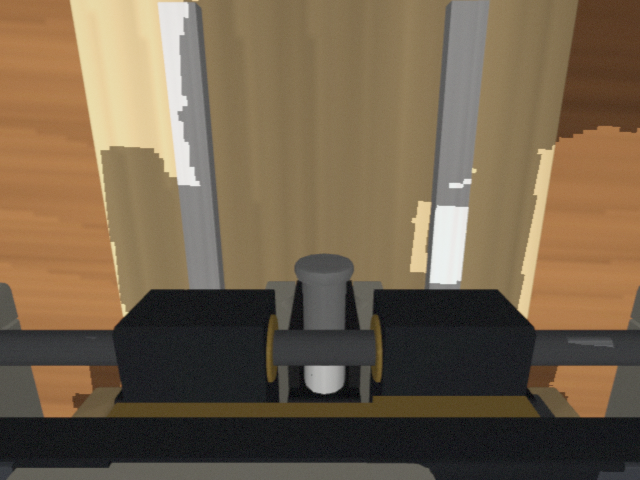

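```bash
python3 -c "
from h import *
np.set_printoptions(precision=4,suppress=True)
D=np.load('s20.npz');X=D['X'];p=D['p']
u=np.array([np.cos(.0565),np.sin(.0565)]);n=np.array([-u[1],u[0]])
A=X[...,:2]@u;B=X[...,:2]@n+.038;Z=X[...,2]
dark=p.max(-1)<110
for z0 in np.arange(.05,.36,.02):
    m=dark&(Z>z0)&(Z<z0+.02)&(A>.5)&(A<.675)&(abs(B)<.13)
    if m.sum()>3: print(round(z0,2),m.sum(),'a',np.percentile(A[m],[1,50,99]),'b',np.percentile(B[m],[1,99]))
cv2.imwrite('pics/c20.png',cv2.resize(p[170:310,240:400],None,fx=4.5,fy=4.5,interpolation=cv2.INTER_CUBIC))
"
```

```text
0.05 48 a [0.5907 0.6541 0.6741] b [-0.124  0.111]
0.07 91 a [0.5501 0.6474 0.6733] b [-0.1238  0.1118]
0.09 486 a [0.5451 0.6132 0.6695] b [-0.1236  0.1104]
0.11 1056 a [0.5444 0.596  0.6216] b [-0.0954  0.0957]
0.13 176 a [0.5557 0.5898 0.6175] b [-0.0908  0.03  ]
0.15 129 a [0.5608 0.5866 0.6052] b [-0.05   -0.0287]
0.17 193 a [0.5471 0.5909 0.6224] b [-0.0488  0.0135]
0.19 88 a [0.5646 0.6005 0.62  ] b [-0.0364 -0.0033]
0.21 272 a [0.551  0.6061 0.6294] b [-0.0443  0.0111]
0.23 313 a [0.55   0.6052 0.6295] b [-0.0449  0.0159]
0.25 329 a [0.5512 0.6069 0.6298] b [-0.0448  0.0151]
0.27 356 a [0.55   0.6058 0.6301] b [-0.0446  0.0121]
0.29 365 a [0.5515 0.6056 0.6301] b [-0.0441  0.0117]
0.31 335 a [0.5535 0.6071 0.6316] b [-0.0449  0.01  ]
0.33 283 a [0.5439 0.602  0.6356] b [-0.0487  0.015 ]
0.35 432 a [0.5462 0.6042 0.6331] b [-0.0465  0.0087]
```

View pics/c20.png

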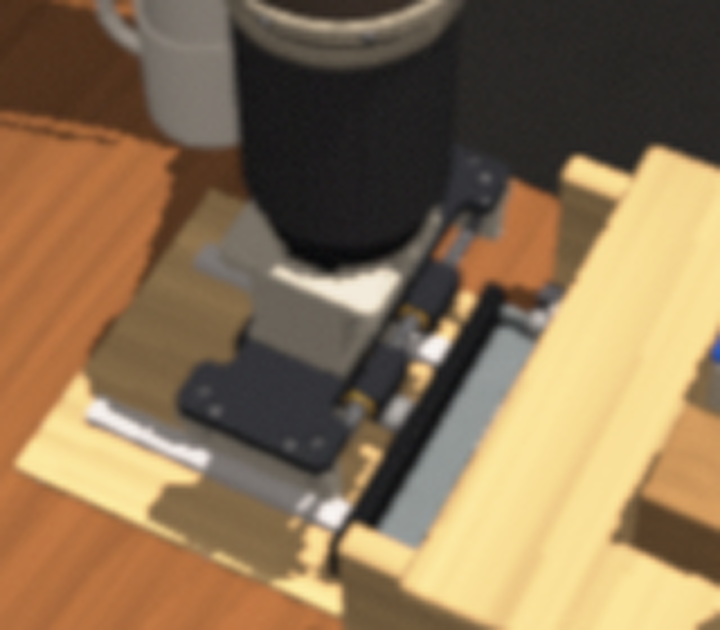

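```bash
cat >> h.py <<'E'
def bar():
    p,X,s=cloud('scene')
    m=(p.max(-1)<60)&(X[...,2]>.037)&(X[...,2]<.05)&(abs(X[...,1]+.01)<.1)&(X[...,0]>.42)&(X[...,0]<.66)
    a=X[m][:,:2]@np.array([np.cos(.0565),np.sin(.0565)])
    print("bar",np.percentile(a,[5,50,95]).round(4),"tcp",s['eef_pos'].round(4),"rot",s['ee_rot'].round(3),"F",s['force'].round(1),"M",s['moment'].round(2),s['t'])
E
python3 -c "
from h import *
bar();bar()"
```

```text
bar [0.6178 0.623  0.6268] tcp [ 0.5804 -0.0045  0.0305] rot [-3.136 -0.009 -3.088] F [-9.5 -3.  11.8] M [-0.93  3.52  0.1 ] 52.65
bar [0.6179 0.6226 0.6266] tcp [ 0.5804 -0.0045  0.0305] rot [-3.136 -0.009 -3.088] F [-9.6 -2.9 10.9] M [-0.9   3.49  0.07] 52.7
```

{"name": "play_rows", "arguments": {"targets": [[0,-0.01,0,0.006,0.002,0.001,0],[0,-0.01,0,0.006,0.001,0.001,0],[0,-0.01,0,0.006,0.001,0.001,0],[0,-0.01,0,0.006,0.001,0.001,0]]}}

```text
t: 53.25
eef_pos: [0.5808, -0.0046, 0.0305]
ee_rot: [-3.129, -0.012, -3.095]
force: [-17.6, 2.5, 12.4]
width: 0.0167
```

```bash
python3 -c "
from h import *
bar();bar()"
```

```text
bar [0.6181 0.6229 0.6271] tcp [ 0.5808 -0.0046  0.0305] rot [-3.129 -0.012 -3.095] F [-17.6   2.5  12.4] M [1.38 6.39 0.13] 53.25
bar [0.618  0.6231 0.627 ] tcp [ 0.5808 -0.0046  0.0305] rot [-3.128 -0.012 -3.095] F [-18.7   2.9  14.2] M [1.28 6.39 0.07] 53.3
```

{"name": "play_rows", "arguments": {"targets": [[-0.005,-0.01,0.007,0.008,0.001,0.001,0],[-0.005,-0.02,0,0.011,0.001,0.002,0],[0,-0.02,0,0.013,0.001,0.003,0]], "grip_force": 60}}

```text
t: 53.72
eef_pos: [0.5815, -0.0049, 0.0305]
ee_rot: [-3.112, -0.018, -3.098]
force: [-40.1, 16.3, 18.7]
width: 0.0167
```

```bash
python3 -c "
from h import *
bar()"
```

```text
bar [0.6183 0.6234 0.6274] tcp [ 0.5815 -0.0049  0.0305] rot [-3.112 -0.018 -3.098] F [-40.1  16.3  18.7] M [ 6.39 14.36 -0.25] 53.725
```

{"name": "play_rows", "arguments": {"targets": [[0.01,0,0.01,-0.003,-0.001,0,0],[0.01,0.01,0,-0.001,0,0,0],[0,0,0,0,0,0,0.5],[0,0,0,0,0,0,0.5],[0,0,0,0,0,0.04,0.5],[0,0,0,-0.02,0,0.05,0.5],[0,0,0,-0.03,0,0.05,0.5],[0,0,0,-0.02,0,0.05,0.5],[0,0,0,0,0,0,0.5]]}}

```text
t: 54.9
eef_pos: [0.5064, -0.0056, 0.2256]
ee_rot: [-3.132, -0.027, -3.088]
force: [0.5, 0.4, -0.6]
width: 0.0442
```

```bash
python3 -c "
from h import *
p,X,s=snap('wrist','w21')
cv2.imwrite('pics/c21.png',cv2.resize(p[140:300,300:470],None,fx=4.5,fy=4.5,interpolation=cv2.INTER_CUBIC))
np.set_printoptions(precision=4,suppress=True)
X=np.load('w19.npz')['X']
for f,c in (('w19',None),('w16',None),('w21',None)):
    X=np.load(f+'.npz')['X'];
    m=(X[...,0]>.6)&(X[...,0]<.665)&(X[...,1]>.066)&(X[...,1]<.104)&(X[...,2]>.022)&(X[...,2]<.06);m[300:]=0
    v,u=np.where(m);P=X[m]
    print(f,len(P));i=np.argsort(P[:,2])[::-1][:400:16]
    print(np.c_[u,v,P.round(3)][i])
"
```

```text
54.9 [ 0.5064 -0.0056  0.2256] [-3.1318 -0.0274 -3.0882] [ 0.4703  0.4089 -0.5743] 0.044204438788026885
w19 880
[[398.    205.      0.614   0.069   0.046]
 [402.    202.      0.611   0.073   0.045]
 [411.    201.      0.609   0.082   0.045]
 [411.    202.      0.611   0.082   0.045]
 [398.    204.      0.614   0.07    0.044]
 [395.    203.      0.613   0.066   0.044]
 [403.    198.      0.606   0.073   0.044]
 [408.    203.      0.613   0.08    0.044]
 [407.    202.      0.612   0.079   0.043]
 [400.    197.      0.606   0.07    0.043]
 [410.    196.      0.605   0.081   0.041]
 [398.    195.      0.606   0.069   0.04 ]
 [405.    194.      0.605   0.076   0.039]
 [408.    220.      0.646   0.088   0.037]
 [396.    193.      0.607   0.067   0.036]
 [399.    193.      0.607   0.07    0.036]
 [406.    192.      0.606   0.077   0.035]
 [406.    219.      0.647   0.086   0.035]
 [412.    220.      0.648   0.094   0.035]
 [405.    191.      0.605   0.077   0.034]
 [402.    191.      0.606   0.074   0.034]
 [420.    221.      0.651   0.103   0.034]
 [401.    209.      0.633   0.078   0.033]
[... 480 characters left out ...]
3]
 [376.    263.      0.628   0.071   0.033]
 [387.    279.      0.645   0.085   0.033]
 [386.    241.      0.602   0.08    0.033]
 [380.    263.      0.627   0.076   0.033]
 [402.    267.      0.631   0.1     0.032]
 [397.    273.      0.638   0.095   0.032]
 [374.    262.      0.627   0.069   0.032]
 [400.    275.      0.64    0.099   0.032]
 [383.    247.      0.609   0.077   0.032]
 [405.    271.      0.636   0.104   0.032]
 [402.    271.      0.636   0.101   0.031]
 [388.    276.      0.643   0.086   0.031]
 [386.    278.      0.646   0.084   0.03 ]
 [375.    260.      0.626   0.071   0.029]
 [394.    274.      0.641   0.093   0.028]
 [402.    265.      0.631   0.101   0.027]]
w21 0
[]
```

View pics/w21.png

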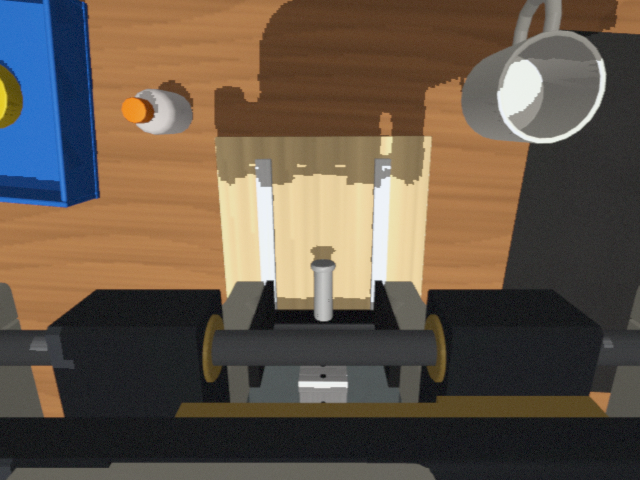

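View pics/c21.png

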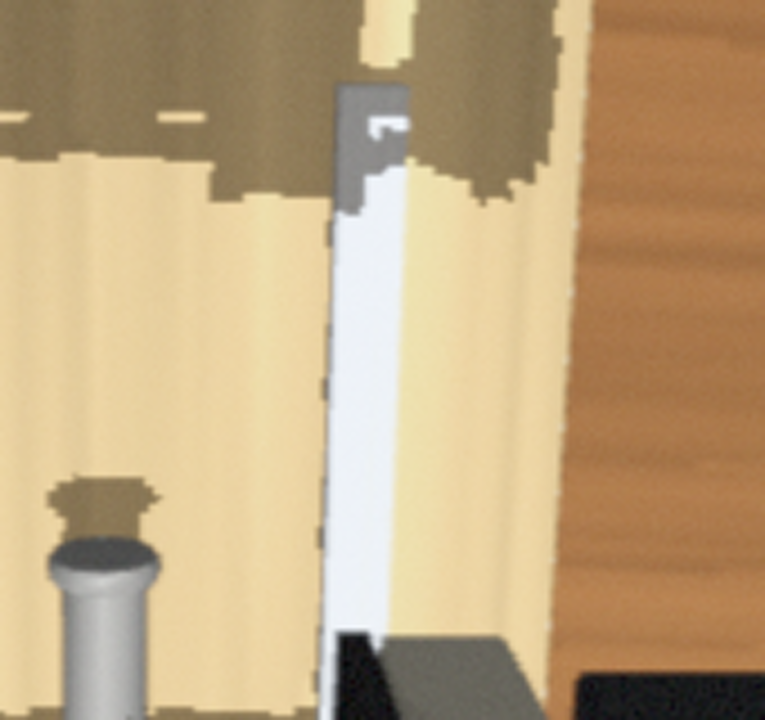

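```bash
python3 -c "
from h import *
bar();bar()
p,X,s=snap('scene','s22')
cv2.imwrite('pics/c22.png',cv2.resize(p[190:310,290:400],None,fx=5,fy=5,interpolation=cv2.INTER_CUBIC))"
```

```text
bar [0.6141 0.619  0.6231] tcp [ 0.5057 -0.0056  0.2234] rot [-3.132 -0.031 -3.089] F [-0.4  0.3 -0.1] M [ 0.11 -0.2   0.02] 54.95
bar [0.6142 0.6189 0.623 ] tcp [ 0.5052 -0.0058  0.2217] rot [-3.131 -0.034 -3.089] F [ 0.2  0.6 -1.5] M [ 0.09 -0.27 -0.06] 55.0
55.05 [ 0.5049 -0.0059  0.2206] [-3.1304 -0.0359 -3.089 ] [ 0.1842 -0.2823 -0.6811] 0.043718332224051915
```

View pics/c22.png

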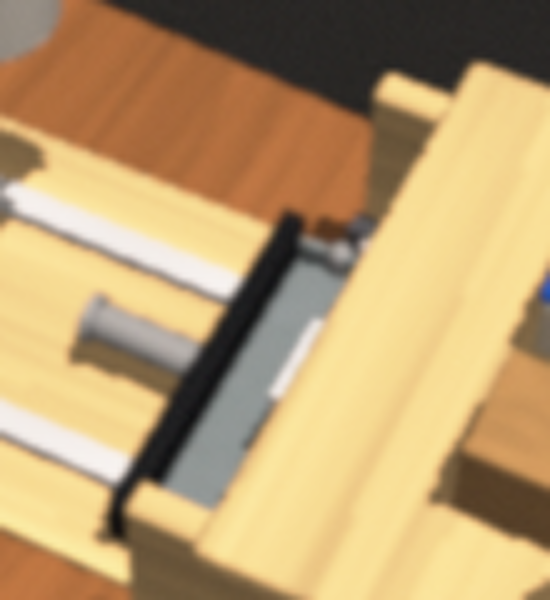

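```bash
python3 -c "
from h import *
go(.532,-.0078,.10,-3.087)"
```

```text
turn [ 0.014 -0.037  0.002] shift [ 0.0272 -0.0018 -0.1199] q [ 0.38  0.11 -0.36 -0.   -1.14 -1.89]
```

{"name": "play_rows", "arguments": {"targets": [[0.007,-0.018,0,0.013,-0.001,-0.03,0],[0.007,-0.018,0,0.012,-0.001,-0.04,0],[0,0,0,0,0,-0.04,0],[0,0,0,0,0,-0.03,0],[0,0,0,0,0,0,0]]}}

```text
t: 55.72
eef_pos: [0.5285, -0.0097, 0.069]
ee_rot: [-3.139, -0.011, -3.09]
force: [0.0, 0.8, 0.3]
width: 0.0019
```

```bash
python3 -c "
from h import *
go(.535,-.0076,.030,-3.087)"
```

```text
turn [ 0.004 -0.011  0.003] shift [ 0.0065  0.0021 -0.039 ] q [ 0.35  0.3  -0.51 -0.   -0.77 -1.87]
```

{"name": "play_rows", "arguments": {"targets": [[0.004,-0.011,0.003,0.002,0.002,-0.02,0],[0,0,0,0,0,-0.014,0],[0,0,0,0,0,-0.004,0],[0,0,0,0.003,0.0002,0,0],[0,0,0,0.005,0.0003,0,0],[0,0,0,0.005,0.0003,0,0]]}}

```text
t: 56.48
eef_pos: [0.5459, -0.0068, 0.0323]
ee_rot: [-3.141, 0.001, -3.087]
force: [-9.0, 0.4, 2.0]
width: 0.0005
```

```bash
python3 -c "
from h import *
bar()"
```

```text
bar [0.6176 0.6223 0.6265] tcp [ 0.5459 -0.0068  0.0323] rot [-3.141e+00  1.000e-03 -3.087e+00] F [-9.   0.4  2. ] M [0.23 3.68 0.05] 56.475
```

{"name": "play_rows", "arguments": {"targets": [[0,-0.005,0,0.007,0.0004,0,0],[0,-0.01,0,0.008,0.0004,0,0],[0,-0.01,0,0.009,0.0005,0,0]]}}

```text
t: 56.9
eef_pos: [0.5469, -0.0091, 0.0292]
ee_rot: [-3.136, -0.016, -3.093]
force: [-30.9, 7.9, 22.1]
width: 0.0004
```

```bash
python3 -c "
from h import *
bar()"
```

```text
bar [0.6185 0.6231 0.6272] tcp [ 0.5469 -0.0091  0.0292] rot [-3.136 -0.016 -3.093] F [-30.9   7.9  22.1] M [ 3.21 10.78  0.19] 56.9
```

{"name": "play_rows", "arguments": {"targets": [[0,0.01,0,-0.01,0,0,0],[0,0,0,-0.02,0,0.03,1],[0,0,0,0,0,0.05,1],[0,-0.15,0,0,0,0.05,1],[0,-0.15,0,0.01,0,0.02,1],[0,-0.15,0,0.02,0,0,1],[0,-0.15,0,0.02,0,0,1],[0,-0.15,0,0.01,0,0,1],[0,-0.05,0,0,0,0,1],[0,0,0,0,0,0,1]]}}

```text
t: 58.2
eef_pos: [0.6045, -0.0375, 0.2412]
ee_rot: [-3.069, 0.621, -3.095]
force: [-0.1, -1.8, -0.6]
width: 0.0842
```

```bash
python3 -c "
from h import *
p,X,s=snap('wrist','w23');print(s['q'])
q=np.clip(p.astype(float)*1.0,0,255)
q=255*(q/255)**.5
cv2.imwrite('pics/w23g.png',q.astype(np.uint8))
bar()"
```

```text
58.2 [ 0.6045 -0.0375  0.2412] [-3.0691  0.621  -3.0947] [-0.13   -1.8032 -0.6492] 0.08422823188528901
[ 0.07   -0.0635 -0.9925  1.3168 -0.0887 -2.9055]
bar [0.6174 0.6222 0.6259] tcp [ 0.6046 -0.0376  0.2412] rot [-3.071  0.621 -3.097] F [-0.2 -1.  -0.8] M [ 0.13  1.77 -0.07] 58.25
```

View pics/w23g.png

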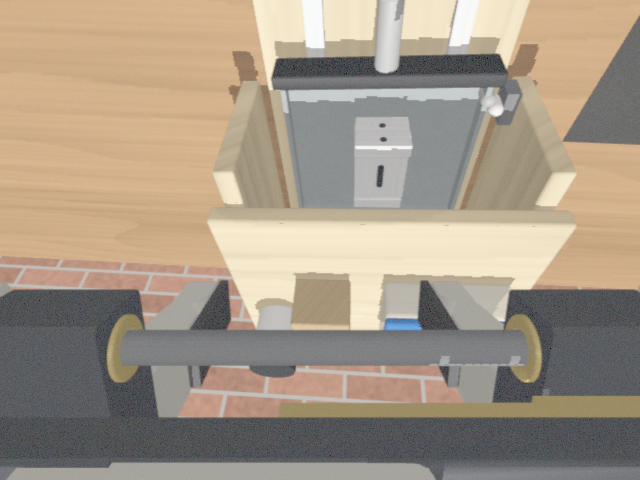

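```bash
python3 -c "
from h import *
p=cv2.imread('pics/w23g.png')
cv2.imwrite('pics/c23.png',cv2.resize(p[70:140,450:540],None,fx=8,fy=8,interpolation=cv2.INTER_CUBIC))
D=np.load('w23.npz');X=D['X']
np.set_printoptions(precision=4,suppress=True)
for u,v in ((490,100),(490,96),(485,97),(497,107),(500,110),(494,105),(508,103),(515,90),(488,92),(491,92)): print(u,v,X[v,u],D['p'][v,u])
"
```

```text
490 100 [0.6355 0.082  0.0352] [175 177 176]
490 96 [0.6327 0.0813 0.034 ] [147 149 147]
485 97 [0.6352 0.0787 0.0317] [139 141 137]
497 107 [0.6427 0.0904 0.0334] [206 209 215]
500 110 [0.6445 0.0932 0.0348] [223 227 232]
494 105 [0.6421 0.0881 0.0318] [161 164 168]
508 103 [0.6388 0.0978 0.0333] [109 108 107]
515 90 [0.6306 0.1015 0.0276] [54 55 51]
488 92 [0.6307 0.0795 0.0317] [166 166 157]
491 92 [0.6302 0.0816 0.0323] [153 154 145]
```

View pics/c23.png

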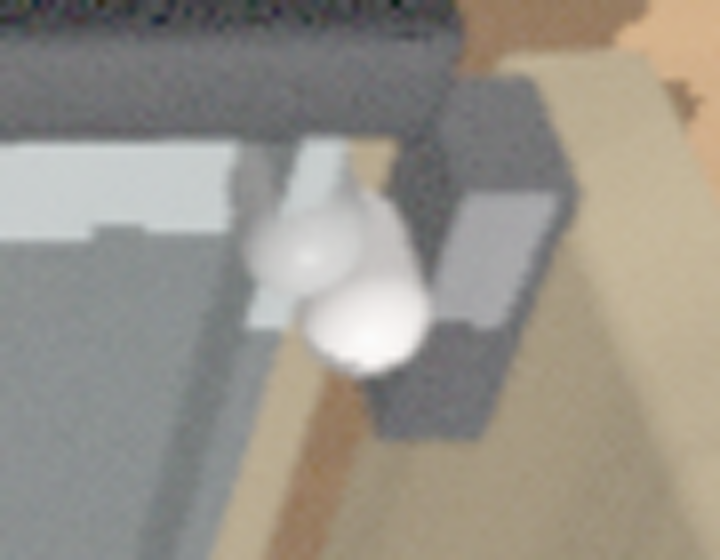

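{"name": "play_rows", "arguments": {"targets": [[0,0.1,0,-0.01,0.005,0,0.5],[0,0.12,0,-0.02,0.01,0,0.5],[0,0.14,0,-0.02,0.01,0,0.5],[0,0.14,0,-0.01,0.005,0,0.5],[0,0.12,0,0,0,0,0.5],[0,0,0,0,0,0,0.5]]}}

```text
t: 59.05
eef_pos: [0.5831, -0.0319, 0.2602]
ee_rot: [-3.056, 0.176, -3.103]
force: [0.8, 0.4, -0.4]
width: 0.0444
```

```bash
python3 -c "
from h import *
go(.577,-.0048,.06,-3.087)
snap('wrist','w24')"
```

```text
turn [0.077 0.179 0.024] shift [-0.0061  0.0271 -0.2002] q [ 0.37  0.09 -0.37  0.17 -0.98 -1.99]
59.05 [ 0.5831 -0.0319  0.2602] [-3.0564  0.1758 -3.1034] [ 0.8054  0.3658 -0.382 ] 0.044378607383920014
```

View pics/w24.png

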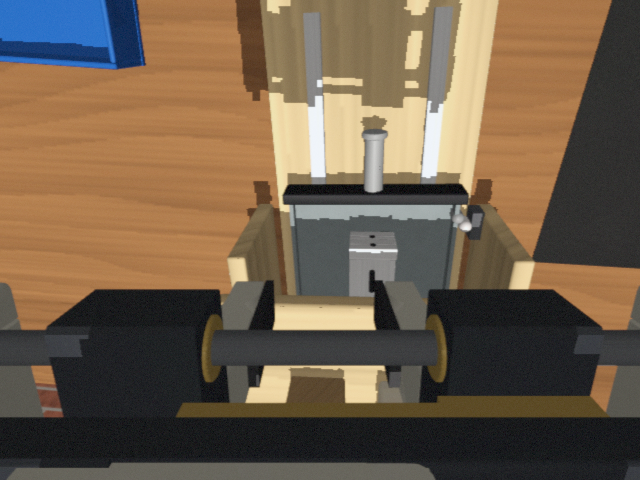

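{"name": "play_rows", "arguments": {"targets": [[0.03,0.09,0.01,0,0.012,-0.03,0.5],[0.03,0.09,0.01,0,0.012,-0.04,0.5],[0.017,0,0,0,0.003,-0.05,0.5],[0,0,0,0,0,-0.04,0.5],[0,0,0,0,0,0,0.5]]}}

```text
t: 59.72
eef_pos: [0.5749, 0.003, 0.0934]
ee_rot: [3.129, -0.004, -3.084]
force: [-0.9, -0.2, 0.5]
width: 0.0439
```

```bash
python3 -c "
from h import *
go(.579,-.0048,.026,-3.087)"
```

```text
turn [-0.012 -0.005 -0.003] shift [ 0.0041 -0.0078 -0.0674] q [ 0.34  0.33 -0.38 -0.02 -0.86 -1.84]
```

{"name": "play_rows", "arguments": {"targets": [[-0.012,-0.005,-0.003,0.002,-0.007,-0.025,0.5],[0,0,0,0,0,-0.02,0.5],[0,0,0,0,0,-0.01,0.5],[0,0,0,0,0,0,0.5]]}}

```text
t: 60.22
eef_pos: [0.5781, -0.0008, 0.0436]
ee_rot: [3.138, 0.008, -3.084]
force: [-0.0, 0.2, 0.7]
width: 0.0441
```

```bash
python3 -c "
from h import *
go(.579,-.0048,.026,-3.087)"
```

```text
turn [-0.004  0.008 -0.003] shift [ 0.0009 -0.004  -0.0176] q [ 0.34  0.39 -0.44 -0.   -0.73 -1.85]
```

{"name": "play_rows", "arguments": {"targets": [[-0.004,0.008,-0.003,-0.0005,-0.004,-0.01,0.5],[0,0,0,0,0,-0.005,0.5],[0,0,0,0,0,0,0.5],[0,0,0,0,0,0,0],[0,0,0,0,0,0,0],[0,0,0,0,0,0,0],[0,0,0,0,0,0,0]], "grip_force": 45}}

```text
t: 61.1
eef_pos: [0.5791, -0.0045, 0.0305]
ee_rot: [3.141, 0.004, -3.086]
force: [1.3, -0.9, -0.9]
width: 0.0169
```

{"name": "play_rows", "arguments": {"targets": [[0,0,0,-0.008,-0.0004,0,0],[0,0,0,-0.01,-0.0006,0,0],[0,0,0,-0.01,-0.0006,0,0],[0,0,0,-0.005,-0.0003,0,0],[0,0,0,0,0,0,0]]}}

```text
t: 61.72
eef_pos: [0.5434, -0.0066, 0.0304]
ee_rot: [3.141, 0.004, -3.086]
force: [1.8, -1.0, -2.9]
width: 0.0164
```

```bash
python3 -c "
from h import *
bar()
p,X,s=snap('scene','s25')
cv2.imwrite('pics/c25.png',cv2.resize(p[190:310,290:400],None,fx=5,fy=5,interpolation=cv2.INTER_CUBIC))"
```

```text
bar [0.5816 0.5865 0.5902] tcp [ 0.5434 -0.0066  0.0304] rot [ 3.141  0.004 -3.086] F [ 1.8 -1.  -2.9] M [-0.17 -0.49 -0.02] 61.725
61.775 [ 0.5435 -0.0066  0.0304] [ 3.141   0.0039 -3.0864] [-2.0828  0.8193  0.8805] 0.017006742828841546
```

View pics/c25.png

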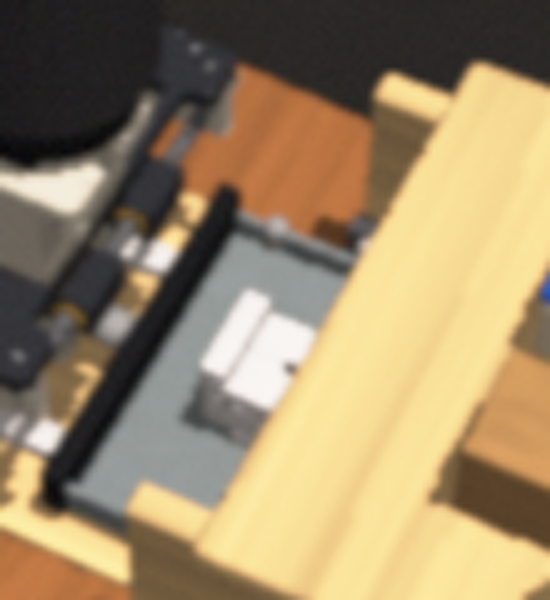

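{"name": "play_rows", "arguments": {"targets": [[0,0,0,0.005,0.0003,0,0],[0,0,0,0.009,0.0005,0,0],[0,0,0,0.012,0.0007,0,0],[0,0,0,0.012,0.0007,0,0],[0,-0.01,0,0.01,0.0006,0.001,0],[0,-0.01,0,0.008,0.0004,0.001,0]]}}

```text
t: 62.58
eef_pos: [0.5827, -0.0047, 0.0302]
ee_rot: [-3.139, -0.015, -3.092]
force: [-24.1, 10.2, 18.8]
width: 0.0166
```

```bash
python3 -c "
from h import *
bar()"
```

```text
bar [0.6207 0.6253 0.6294] tcp [ 0.5827 -0.0047  0.0302] rot [-3.139 -0.015 -3.092] F [-24.1  10.2  18.8] M [4.04 8.58 0.07] 62.575
```

{"name": "play_rows", "arguments": {"targets": [[0,-0.01,0,0.011,0.002,0.001,0],[0,-0.02,0,0.013,0.002,0.002,0]]}}

```text
t: 62.88
eef_pos: [0.5954, -0.0036, 0.0303]
ee_rot: [-3.133, -0.009, -3.095]
force: [-32.2, 6.7, 17.4]
width: 0.0168
```

```bash
python3 -c "
from h import *
bar()"
```

```text
bar [0.633  0.6381 0.642 ] tcp [ 0.5954 -0.0036  0.0303] rot [-3.133 -0.009 -3.095] F [-32.2   6.7  17.4] M [ 2.14 11.37  0.07] 62.875
```

{"name": "play_rows", "arguments": {"targets": [[0,0,0,0,0,0,0],[0,0,0,0,0,0,0.15],[0,0,0,0,0,0,0.4],[0,0,0,0,0,0,0.4],[0,0,0,0,0,0.03,0.4],[0,0,0,-0.01,0,0.05,0.4],[0,0,0,-0.03,0,0.05,0.4],[0,0,0,-0.03,0,0.04,0.4],[0,-0.1,0,-0.02,0,0,0.4],[0,-0.15,0,0,0,0,0.4],[0,-0.15,0,0,0,0,0.4],[0,-0.1,0,0,0,0,0.4]]}}

```text
t: 64.42
eef_pos: [0.5136, -0.0015, 0.2094]
ee_rot: [-3.112, 0.504, -3.09]
force: [2.7, -3.8, 2.8]
width: 0.0348
```

```bash
python3 -c "
from h import *
bar()
p,X,s=snap('wrist','w26');print(s['q'])
cv2.imwrite('pics/w26g.png',(255*(p/255.)**.5).astype(np.uint8))
p,X,s=snap('scene','s26')"
```

```text
bar [0.6329 0.6377 0.6418] tcp [ 0.5136 -0.0015  0.2094] rot [-3.112  0.504 -3.09 ] F [ 2.7 -3.8  2.8] M [-0.53  0.79 -0.3 ] 64.425
64.475 [ 0.5101 -0.0019  0.2062] [-3.1069  0.503  -3.0833] [-4.5442 -1.4299 -3.6387] 0.03517677406781123
[ 0.4582 -0.17   -1.0133  0.6992 -0.348  -2.5969]
64.525 [ 0.5108 -0.0045  0.2066] [-3.1059  0.4984 -3.087 ] [ 0.3796 -2.0281 -1.2998] 0.035082971792552306
```

View pics/w26g.png

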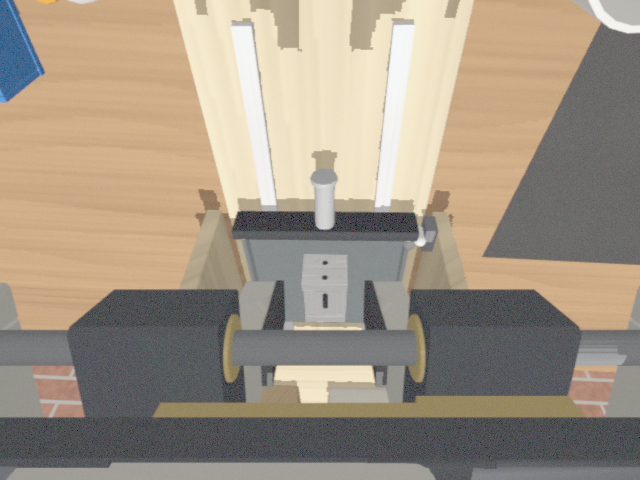

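View pics/s26.png

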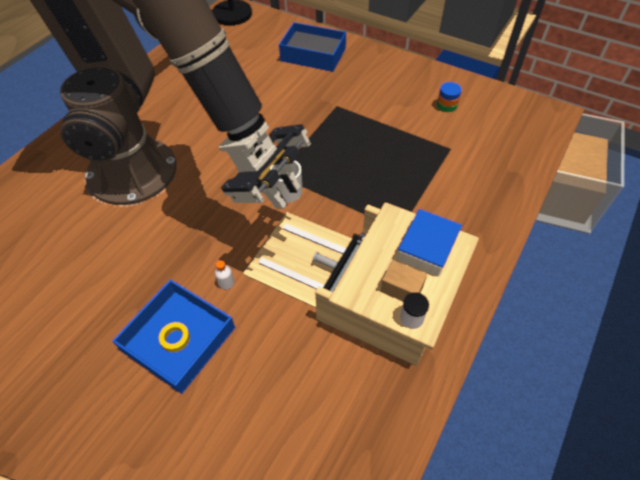

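{"name": "play_rows", "arguments": {"targets": [[0,0.1,0,0.01,0,0.02,0.4],[0,0.12,0,0.01,0,0.03,0.4],[0,0.14,0,0.01,0,0.03,0.4],[0,0.12,0,0,0,0.02,0.4],[0,0,0,0,-0.03,0,0.4],[0,0,0,0,-0.05,0,0.4],[0,0,0,0,-0.05,0,0.4],[0,0,0,0,-0.05,0,0.4],[0,0,0,0,-0.05,0,0.4],[0,0,0,0,-0.04,0,0.4],[0,0,0,0,0,0,0.4]]}}

```text
t: 65.95
eef_pos: [0.5567, -0.2665, 0.3087]
ee_rot: [3.108, 0.019, -3.068]
force: [-0.4, 1.0, -0.2]
width: 0.0349
```

```bash
python3 -c "
from h import *
bar()
p,X,s=snap('top','t27');print(s['q'])
D=np.load('w26.npz');X=D['X']
np.set_printoptions(precision=4,suppress=True)
for u,v in ((325,258),(310,262),(342,262),(325,268),(310,285),(340,285),(325,283),(310,310),(340,310),(325,318)): print(u,v,X[v,u])"
```

```text
bar [0.6332 0.638  0.6421] tcp [ 0.5567 -0.2665  0.3087] rot [ 3.108  0.019 -3.068] F [-0.4  1.  -0.2] M [-0.01 -0.1  -0.01] 65.95
66.0 [ 0.5568 -0.2656  0.3088] [ 3.1078  0.0194 -3.0673] [ 0.4905  0.8428 -0.4792] 0.03459783700559672
[-0.1524  0.2278  0.0058 -0.0384 -1.3376 -1.335 ]
325 258 [ 0.6754 -0.0001  0.0354]
310 262 [ 0.676  -0.0152  0.0412]
342 262 [0.6752 0.0175 0.0398]
325 268 [0.6738 0.0003 0.0499]
310 285 [ 0.6762 -0.0136  0.07  ]
340 285 [0.6736 0.0154 0.0702]
325 283 [0.6728 0.0008 0.0693]
310 310 [ 0.7352 -0.0133  0.0602]
340 310 [0.734  0.0196 0.059 ]
325 318 [0.7506 0.0038 0.0597]
```

View pics/t27.png

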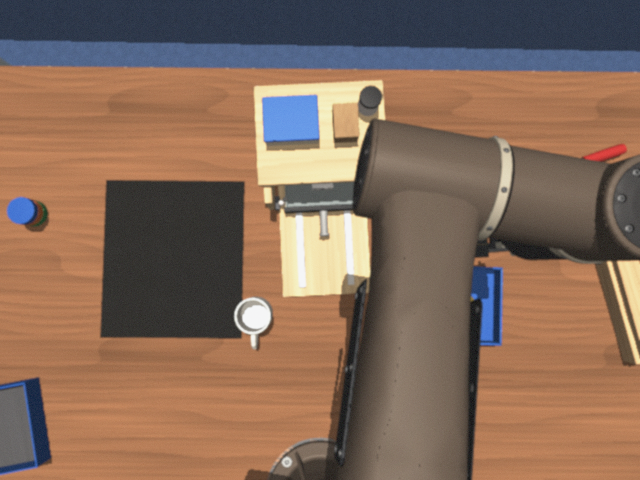

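```bash
python3 -c "
from station import *
print(job_done())"
```

```text
the job is handed in; nothing more can be done
None
```

I finished the job and handed it in at about 66 s. I pulled the tray to its stop and put the tape in the blue bin. The four brackets I could find went into one pile in the tray, heels alternating, and I pushed the tray home past its catch.

**Last checks:**
- **Tray:** the front had moved 170 mm in from the stop, so it reads as home to within about 1 mm. It read the same again about 1.5 s after I let go.
- **Pile:** it is standing and level, with the top plate about 60 mm and the top heel about 70 mm above the bench. The near heels line up.
- **Other items:** in the last pictures the tape is in the bin, the mug and bottle look unmoved, and no brackets are left on the bench. The arm was clear of everything when I handed in.

**What went wrong or disagreed:**
- **Catch:** it resisted far more than the stated 10 N. Slow pushes of up to 40 N on the knob stalled at about 14 mm. I pulled the tray back about 35 mm and pushed again without slowing. It stuck again at about 12 mm, and a firm follow-up push (about 32 N by the end) took it home.
- **Unchecked spots:** I could not see behind the riser or deep under its shelf. "Four brackets" means the four the cameras showed.

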